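Shelve sample canisters vial end down in the sloping drawer

ROBOT

A 6-joint arm with a two-finger parallel gripper is mounted at the origin on a cart in front of the work surface, level with it; the furniture and walls round the work are solid. World frame = base frame: x ahead of the robot, y to its left, z up, the work surface at z = 0. Lengths are in mm, angles in degrees, forces in N, time in s.
With the tool pointing down it reaches from about 300 to 850 mm from the base axis. Payload 4.2 kg.
Tool frame: the origin (TCP) lies midway between the tips of the shut fingers; the grasp point (between the pads) lies 19 mm behind it; y points along the fingers, z is the direction in which the jaws open and shut, and the axes are right-handed (so a half turn about y gives the same grasp; the last joint's range is limited). The gripper opens to 91 mm and grips with 3 to 60 N. Pads are 32 mm wide; open, the fingers measure 118 mm over their backs; the gripper's body (76 mm by 178 mm) begins 60 mm behind the grasp point.
Start: joints at [-73.568, 18.312, 89.639, -0, 72.044, -1.146], TCP at [173.659, -548.166, 213.976] pointing down, gripper open.
Joint ranges: [-177.97, 177.97], [-48.28, 115.42], [12.27, 149.76], [-77.06, 257.06], [2.81, 150.46], [-146.56, 146.56]. Speed limits (degrees/s): [147.25, 147.25, 180, 180, 180, 180].

INTERFACE

Orientations are given as [roll, pitch, yaw] about the fixed x, y, z axes, in that order (R = Rz(yaw) Ry(pitch) Rx(roll)).
In Python, from workcell import env gives the robot as it stands.
- The arm moves only by the shell command python3 -m handwheel 'ROWS' [FORCE]. ROWS is JSON, a list of rows, each a list of 3 entries, a list of its own where there are three numbers: the opening, from 0 (shut) to 1 (fully open), then the shift along the tool's x, y, z in mm, then the turn, a rotation vector about the tool's x, y, z in degrees. A call has exactly 10 rows; each row shifts and turns the commanded pose from where the row before left it, along the tool's axes as they then stand; what a row does not reach is not made up. A row lasts 1/12 s, in which the tool goes at most 41.7 mm and 7.16 degrees, less where a joint would pass 70% of its speed; a pose out of reach is approached as far as the arm can. A call is refused whole if a number of a shift passes 41.7 or a number of a turn 7.16, either way. A call with a gripper value outside its range is refused whole. The fingers move at their own pace and stop on an object; FORCE is the grip in N (left out, the last holds). Time passes only in rows, so rows that do not move let the fingers close, or fill a call up. It gives the time, the measured TCP pose, the force and the opening at its end, in the units of the state.
- env.state(): the state, without advancing time (a new reading comes with each control period).
- env.grab_frame(name): name is "side" or "top"; returns the picture (420x560x3 uint8, red, green, blue); there is no depth.
- env.camera_info(name): a dict with "fx", "fy", "cx", "cy" (pixels), "camera_from_world" (4x4, takes a point from world to camera coordinates). Camera axes: x right, y down, z forward; pixel columns grow to the right and rows downward; lengths in mm; the calibration is good to about 2 mm. A picture is of the moment at which its call begins. camera_info takes no time and is no camera call.
- env.job_done(): hands the job in, once; it reports no verdict.
Trained networks look in the newest picture that a camera, given by its name, has taken for a name from the list of things; names that differ only in an ending like _2 or _b are one class to them, and where a whole thing is asked for, a point or a joint stands for the part that bears it (a point fixed in the world has none). Each returns a list of dicts, best first, with "p" (0 to 1); they miss things now and then, are a little off and sometimes report something else, mostly with a low value. They report only what shows in the picture. A call takes as long as a camera call. They do not tell look-alikes from the thing itself.
- env.masks_of(camera, label): "region" (420x560 bool, what is visible of it) and "location" ([column, row] in pixels, amid what is visible of it).
The state is a dict: "time_s": time; "qpos": joint angles; "qvel": joint speeds; "effort": joint torques, N m; "ee_pos": TCP position; "ee_rot": TCP orientation; "force": force on the tool from outside, world axes, zero at the start; "torque": the same for the moment, N m; "gripper_width": finger opening in mm.
Only numpy, scipy, OpenCV 4.12 (cv2) and the standard library are available. Lean on these libraries where they do the work, as an engineer would, in place of code of your own. Each camera call takes 0.05 s, during which the arm holds its last target.

TASK

Pull the cabinet's drawer open by its handle and lay every transport canister in a lane of its own on the sloping ledge, heavy end at the low front lip: a filled vial hides at one end and must rest bottom down. Both ends look alike, so feel which is heavy by lifting each canister off-centre; laid the wrong way round it tips off the ledge. When all are seated, push the drawer fully home, and leave the jars and the tip box where they stand.

Things in the scene. Friction and masses are not known exactly. Their poses are not given: they have to be found in the camera images.
- canister_1_mid (a point): square-section transport canister, off-white, pale label sleeve, same blue ribbed cap at each end. 110 mm long: body 33x33 over the middle 74 mm, caps 36x36; about 0.26 kg. Starts lying, long axis within 30 degrees of y. This point: its centre, 18 mm above what it lies on; x = long axis, either end may be the heavy one. 3 or 4 of the 6 canisters are present; absent ones read None from the start
- canister_2_mid (a point): another canister, same as canister_1 (may be absent). In each the centre of mass lies about 22 mm from the middle, towards the heavy end. Which end is heavy is marked nowhere and differs from canister to canister (also relative to its x axis): feel it, e.g. grip the body 24 mm off the middle, lift, and see whether the far end weighs down (moment about 0.12 N m) or hardly at all
- canister_3_mid (a point): another canister, same as canister_1 (may be absent). Held by its light half a canister may slowly droop between the fingers; held on its body about 20 mm from the middle towards the heavy end it hangs level and does not turn
- canister_4_mid (a point): another canister, same as canister_1; centre, x = long axis; may be absent
- canister_5_mid (a point): another canister, same as canister_1; centre, x = long axis; may be absent
- canister_6_mid (a point): another canister, same as canister_1; centre, x = long axis; may be absent
- drawer (a joint): how far the drawer of the bench cabinet is out, m: 0 = shut, 0.180 = fully out (stop). It slides straight along -x of point handle and stays where it is left; moving it takes about 3 N. It may stand up to 15 mm open at the start
- handle (a point): middle of the drawer's steel bar handle: level round bar 10 mm thick, 120 mm long along y, its axis 44 mm in front of the drawer front, 80 mm above the table. Axes: x into the cabinet, y to the left seen from the front, z up; travels with the drawer. White cabinet, fixed, 220 deep x 300 wide x 120 mm high (40 mm above the bar), boxes on its rear half
- lane_1 (a point): leftmost (seen from the front) of four lanes, 64 mm apart, on the white sloping ledge in the drawer. This point: where the centre of a canister properly seated in the lane lies, 59.5 mm above the table; travels with the drawer. Axes: x into the cabinet, y left, z up (level, not sloped). The ledge is a flat plate, 56 mm long up the slope, rising at 25 degrees to the rear (+x)
- lane_2 (a point): second lane, as lane_1. A seated canister lies flat on the ledge, length along x, low end at the ledge's front lip (12 mm high, square to it) and between the lane's two fins (12 mm long from the lip, 14 mm high, 39 mm clear). Its upper half juts out free over a deck 36 mm above the table: heavy end low it stays, heavy end high it tips back onto the deck. 28 mm gap to a neighbour
- lane_3 (a point): third lane from the left, as lane_1. The drawer's front panel (inner face) stands 109 mm in front of this point, its top 117 mm above the table; the drawer's sides are low. With the drawer fully out this point is 73 mm in front of the cabinet's front edge; seated canisters pass under the cabinet top by 15 mm
- lane_4 (a point): rightmost lane, as lane_1
- jar_1: small reagent jar, 43 mm across, 72 mm high, standing behind the work; origin under its centre. Leave it alone
- jar_b: another such jar, to the right of the cabinet, farther off than the canisters; leave it alone
- tip_box_1: green pipette-tip box with a clear lid, 84x101x62 mm, behind the canisters; origin under its centre; leave it alone
Things that resemble listed ones, but are neither listed nor needed, are in the scene too. What is shaped like the part that bears canister_6_mid but green is not meant.

How it is judged:
By the outcome, as a careful person would: the job done as asked, in the order asked, and still so for the second after the job is handed in, with the robot touching nothing.
Of canister_1, canister_2, canister_3, canister_4, canister_5, canister_6 only 3 to 4 are there at a start; the rules pass over those that are not, and their reading is None.
At some moment in a run one of canister_1, canister_2, canister_3, canister_4, canister_5, canister_6 may be knocked a few centimetres aside while the robot is not near it.
Once in a run the grip may slacken for a moment while it holds something.
It also fails if it takes over 210 s, if anything falls off the work surface, if the arm or the gripper's body presses on something with over 40 N, if the wrist force passes 120 N, or if a joint passes its speed limit or range.

## Working session

There is one attempt and no reset: what is moved stays moved. The work goes in short steps, Python scripts to look and compute and a shell command to move; the robot and the scene stay as the last step left them, time stands still between calls to the robot, and variables do not carry over. Pictures are saved under pics/ and viewed, and the job is handed in when it is done.

```bash
ls; mkdir -p pics; cat > h.py <<'E'
import numpy as np,cv2
from workcell import env
from scipy.spatial.transform import Rotation as R
def shot(cam,fn):
    im=env.grab_frame(cam); cv2.imwrite('pics/'+fn,cv2.cvtColor(im,cv2.COLOR_RGB2BGR)); return im
def ray(cam,px):
    c=env.camera_info(cam);T=np.array(c['camera_from_world']);d=np.array([(px[0]-c['cx'])/c['fx'],(px[1]-c['cy'])/c['fy'],1])
    return -T[:3,:3].T@T[:3,3], T[:3,:3].T@d
def atz(cam,px,z):
    o,d=ray(cam,px); return o+d*(z-o[2])/d[2]
def proj(cam,p):
    c=env.camera_info(cam);T=np.array(c['camera_from_world']);q=T[:3,:3]@np.array(p)+T[:3,3]
    return np.array([q[0]/q[2]*c['fx']+c['cx'],q[1]/q[2]*c['fy']+c['cy']])
def st():
    s=env.state(); print({k:np.round(v,2).tolist() if v is not None else None for k,v in s.items()}); return s
E
python3 - <<'E'
from h import *
np.set_printoptions(precision=3,suppress=True)
s=st()
for c in('side','top'):
    shot(c,c+'0.png'); i=env.camera_info(c); print(c,i['fx'],i['cx'],i['cy'],np.array(i['camera_from_world']))
print(R.from_euler('xyz',s['ee_rot'],degrees=True).as_matrix())
E
```

```text
pics
{'time_s': 0.0, 'qpos': [-73.57, 18.35, 89.71, 0.0, 72.04, -1.15], 'qvel': [0.04, 0.11, 0.03, -0.05, -0.03, -0.01], 'effort': [0.0, -41.25, -23.2, 0.07, 0.05, -0.0], 'ee_pos': [173.51, -547.67, 213.11], 'ee_rot': [-90.1, 0.0, -162.42], 'force': [-0.26, 0.03, 0.61], 'torque': [-0.0, 0.06, 0.02], 'gripper_width': 91.09}
side 382.53439392809315 284.7287512164862 218.1660917583361 [[   0.848   -0.53    -0.015 -545.254]
 [  -0.432   -0.675   -0.598  305.972]
 [   0.307    0.514   -0.801  903.807]
 [   0.       0.       0.       1.   ]]
top 540.5584661566539 270.3019875201913 200.4594811029071 [[  -0.021   -0.999   -0.026   16.737]
 [  -0.987    0.025   -0.157  610.131]
 [   0.157    0.023   -0.987 1423.054]
 [   0.       0.       0.       1.   ]]
[[-0.953 -0.     0.302]
 [-0.302  0.002 -0.953]
 [-0.    -1.    -0.002]]
```

View pics/side0.png

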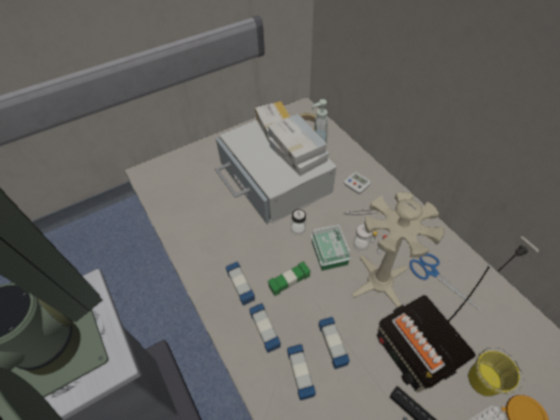

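View pics/top0.png

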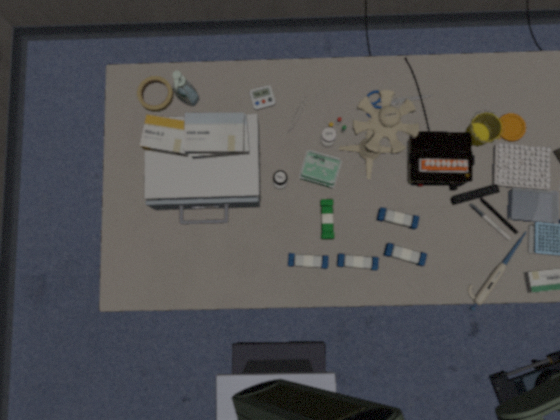

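Four blue-capped canisters (top view about (308,261), (358,262), (405,254), (398,217)). The green one at (327,218) is the decoy. The cabinet is at upper left, with its handle at about (204,215).

```bash
cat >> h.py <<'E'
def rect(region):
    c,_=cv2.findContours(region.astype(np.uint8),cv2.RETR_EXTERNAL,cv2.CHAIN_APPROX_NONE)
    return cv2.minAreaRect(max(c,key=cv2.contourArea))
def cans(cam,z=30):
    out=[]
    for d in env.masks_of(cam,'canister_1_mid'):
        r=d['region']; ys,xs=np.nonzero(r)
        # project mask pixels to plane z, PCA
        P=np.array([atz(cam,(x,y),z)[:2] for x,y in zip(xs,ys)])
        (cx,cy),(w,hh),a=cv2.minAreaRect(P.astype(np.float32))
        b=cv2.boxPoints(((cx,cy),(w,hh),a)); e1=b[1]-b[0];e2=b[2]-b[1]
        e=e1 if np.linalg.norm(e1)>np.linalg.norm(e2) else e2
        ang=np.degrees(np.arctan2(e[1],e[0]))%180
        print(cam,'p%.2f'%d['p'],'px',np.round(d['location'],0),'c',np.round([cx,cy],1),'mean',np.round(P.mean(0),1),'L',round(float(max(w,hh)),1),round(float(min(w,hh)),1),'ang',round(float(ang),1))
E
python3 - <<'E'
from h import *
env.grab_frame('top');cans('top');env.grab_frame('side'); cans('side',20)
for c in('top','side'):
  for l in('handle','drawer','lane_1'):
    for d in env.masks_of(c,l)[:2]:
        r=d['region'];ys,xs=np.nonzero(r);print(c,l,d['p'],d['location'],rect(r),atz(c,d['location'],80).round(1))
        P=np.array([atz(c,(x,y),80 if l=='handle' else 120)[:2] for x,y in zip(xs,ys)]).astype(np.float32);print(cv2.minAreaRect(P))
E
```

```text
side p0.87 px [240. 287.] c [447.5 -94.5] mean [447.1 -97.2] L 125.8 39.7 ang 85.6
top handle 0.69 [199.4, 203.7] ((203.0, 210.0), (28.0, 114.0), 90.0) [601.4 191.1  80. ]
((584.3682861328125, 182.40087890625), (305.563720703125, 75.35093688964844), 88.60079956054688)
top drawer 0.72 [199.2, 206.6] ((203.18650817871094, 209.87503051757812), (26.669105529785156, 113.94261169433594), 88.18170166015625) [593.6 191.7  80. ]
((578.8571166992188, 175.8470458984375), (69.7468490600586, 296.63568115234375), 0.3604036867618561)
top lane_1 0.87 [206.0, 205.5] ((203.2762908935547, 210.07835388183594), (28.334379196166992, 113.97322845458984), 87.39744567871094) [596.1 173.5  80. ]
((578.3255615234375, 175.559326171875), (74.1214599609375, 296.5472412109375), 1.1525613069534302)
side handle 0.56 [239.7, 180.1] ((239.36585998535156, 182.2073211669922), (98.23329162597656, 27.174236297607422), 51.34019470214844) [594.  165.1  80. ]
((589.7210083007812, 177.90277099609375), (82.9943618774414, 375.6572265625), 0.4215260446071625)
side drawer 0.81 [245.7, 182.7] ((240.50904846191406, 182.809936523437
[... 251 characters left out ...]
28906), (43.87860107421875, 15.619912147521973), 64.23066711425781) [ 436.5 -128.    80. ]
((432.4019470214844, -145.6927947998047), (111.74102020263672, 34.81148147583008), 84.91039276123047)
side lane_1 0.55 [240.2, 184.7] ((239.1475830078125, 182.6678466796875), (97.92794036865234, 27.515361785888672), 52.76516342163086) [586.9 148.5  80. ]
((576.110595703125, 141.8827362060547), (356.29888916015625, 78.15592956542969), 89.25291442871094)
side lane_1 0.37 [326.2, 250.5] ((330.0500183105469, 247.65000915527344), (43.00697326660156, 32.57146072387695), 71.56504821777344) [ 664.8 -163.7   80. ]
((661.42236328125, -178.2623291015625), (116.21578979492188, 80.20879364013672), 71.3621597290039)
```

```bash
python3 - <<'E'
import cv2
a=cv2.imread('pics/top0.png')[100:230,130:270]; cv2.imwrite('pics/c1.png',cv2.resize(a,None,fx=5,fy=4.6,interpolation=cv2.INTER_CUBIC)[:598])
a=cv2.imread('pics/side0.png')[100:230,190:350]; cv2.imwrite('pics/c2.png',cv2.resize(a,None,fx=4.6,fy=4.6,interpolation=cv2.INTER_CUBIC))
E
```

```text
(no output)
```

View pics/c1.png

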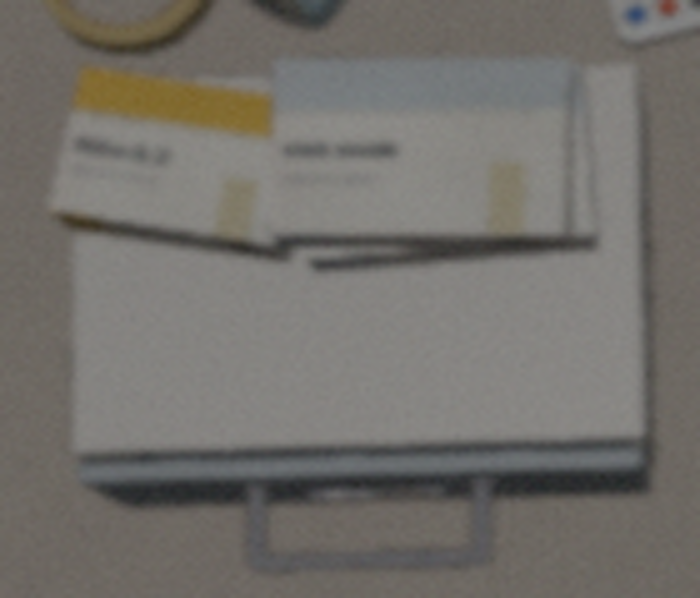

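View pics/c2.png

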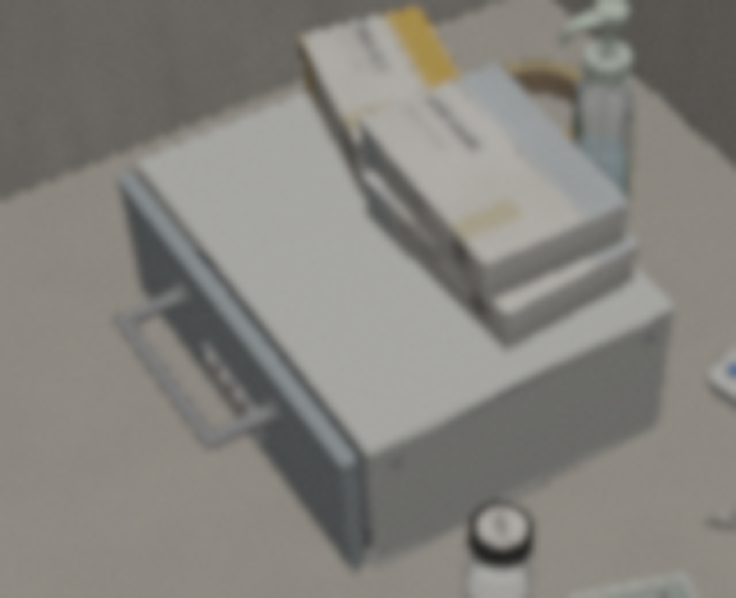

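```bash
cat >> h.py <<'E'
def caps(im,cam,z=30,lo=(100,110,40),hi=(125,255,255),show=True):
    hsv=cv2.cvtColor(im,cv2.COLOR_RGB2HSV); m=cv2.inRange(hsv,lo,hi)
    n,l,s,c=cv2.connectedComponentsWithStats(m)
    r=[(c[i],s[i,4],atz(cam,c[i],z)) for i in range(1,n) if s[i,4]>15]
    if show:
        for a,b,p in r: print(cam,a.round(1),b,p.round(1))
    return r
E
python3 - <<'E'
from h import *
for n in ('top','side'):
    im=env.grab_frame(n); caps(im,n); cans(n,20)
print('handle ends', atz('top',(180.5,222.3),80),atz('top',(228,221),80))
# side: crop 4.6 scale offset (190,100)
print(atz('side',(190+122/4.6,100+318/4.6),80),atz('side',(190+212/4.6,100+437/4.6),80))
E
```

```text
top [381.  213.8] 65 [ 568.6 -298.7   30. ]
top [414.6 221.8] 55 [ 544.4 -388.3   30. ]
top [388.3 249.4] 69 [ 471.3 -313.    30. ]
top [422.1 258.8] 56 [ 443.9 -402.2   30. ]
top [290.8 259.2] 52 [451.  -49.3  30. ]
top [340.3 259.5] 62 [ 446.9 -182.6   30. ]
top [324.7 261.3] 52 [ 443.1 -140.5   30. ]
top [374.7 262.9] 51 [ 435.8 -274.7   30. ]
top p0.78 px [309. 255.] c [446.9 -95.8] mean [447.1 -95.5] L 109.9 35.7 ang 85.3
top p0.63 px [328. 137.] c [ 791.9 -162.1] mean [ 790.4 -162.9] L 58.4 42.2 ang 177.7
top p0.29 px [357. 263.] c [ 441.9 -228.8] mean [ 441.5 -228.8] L 115.7 38.1 ang 82.2
side [427.6 268.3] 145 [ 873.7 -323.6   30. ]
side [231.8 266.2] 36 [451.6 -47.6  30. ]
side [246.6 296.2] 79 [ 443.6 -142.5   30. ]
side [256.3 308.4] 54 [ 448.2 -183.1   30. ]
side [325.9 321.7] 64 [ 570.4 -299.9   30. ]
side [272.1 343.8] 109 [ 436.6 -277.1   30. ]
side [294.7 349. ] 75 [ 473.6 -314.5   30. ]
side [340.6 360.8] 118 [ 545.4 -390.5   30. ]
side [306.3 392.3] 136 [ 444.9 -403.9   30. ]
side p0.75 px [239. 284.] c [448.  -95.6] mean [447.4 -98. ] L 123.8 37.4 ang 84.9
handle ends [552.67015927 241.56057651  80.        ] [553.03877548 115.04366902  80.        ]
[556.73502388 241.25357608  80.        ] [558.96320816 120.63153825  80.        ]
```

```bash
python3 - <<'E'
from h import *
for z,pts in((120,[(145,198.9),(259,196.1),(257.4,114)]),(117,[(146.5,200.7),(258.8,198.5),(146.5,205.4),(258.8,202.5)]),(80,[(180.5,222.3),(228,220.8)])):
    for p in pts: print(z,p,atz('top',p,z).round(1))
# side: cabinet top front edge corners (crop), panel
for p in [(138,165),(370,452),(668,305)]: q=(190+p[0]/4.6,100+p[1]/4.6); print('side120',atz('side',q,120).round(1))
for p in [(122,175),(350,462)]: q=(190+p[0]/4.6,100+p[1]/4.6); print('side117',atz('side',q,117).round(1))
E
python3 -m handwheel '[[0.45,[0,0,0],[0,-7.1,0]],[0.45,[0,0,0],[0,-7.1,0]],[0.45,[0,0,0],[0,-7.1,0]],[0.45,[0,0,0],[0,-7.1,0]],[0.45,[0,0,0],[0,-7.1,0]],[0.45,[0,0,0],[0,-7.1,0]],[0.45,[0,0,0],[0,-7.1,0]],[0.45,[0,0,0],[0,-7.1,0]],[0.45,[0,0,0],[0,-7.1,0]],[0.45,[0,0,0],[0,-7.1,0]]]' 40
```

```text
120 (145, 198.9) [611.4 327.1 120. ]
120 (259, 196.1) [611.1  29.8 120. ]
120 (257.4, 114) [832.3  30.1 120. ]
117 (146.5, 200.7) [607.1 323.8 117. ]
117 (258.8, 198.5) [605.3  30.6 117. ]
117 (146.5, 205.4) [594.6 323.6 117. ]
117 (258.8, 202.5) [594.8  30.8 117. ]
80 (180.5, 222.3) [552.7 241.6  80. ]
80 (228, 220.8) [553.6 115.   80. ]
side120 [615.3 323.4 120. ]
side120 [618.6  28.7 120. ]
side120 [832.2  30.5 120. ]
side117 [603.2 323.6 117. ]
side117 [606.2  30.7 117. ]
time_s: 1.63
ee_pos: [173.7, -548.2, 214.0]
ee_rot: [-90.0, -0.0, -91.1]
force: [0.2, -0.4, 0.4]
gripper_width: 40.7
```

```bash
python3 -m handwheel '[[0.45,[0,0,0],[0,-1.1,0]],[0.45,[-36.3,0,19],[0,0,0]],[0.45,[-36.3,0,19],[0,0,0]],[0.45,[-36.3,0,19],[0,0,0]],[0.45,[-36.3,0,19],[0,0,0]],[0.45,[-36.3,0,19],[0,0,0]],[0.45,[-36.3,0,19],[0,0,0]],[0.45,[-36.3,0,19],[0,0,0]],[0.45,[-36.3,0,19],[0,0,0]],[0.45,[-36.3,0,19],[0,0,0]]]'
python3 -m handwheel '[[0.45,[-36.3,0,19],[0,0,0]],[0.45,[-36.3,0,19],[0,0,0]],[0.45,[-36.3,0,19],[0,0,0]],[0.45,[-36.3,0,19],[0,0,0]],[0.45,[-36.3,0,19],[0,0,0]],[0.45,[-36.3,0,19],[0,0,0]],[0.45,[-36.3,0,19],[0,0,0]],[0.45,[-36.3,0,19],[0,0,0]],[0.45,[-36.3,0,19],[0,0,0]],[0.45,[0,0,0],[0,0,0]]]'
```

```text
time_s: 2.47
ee_pos: [347.0, -220.7, 214.3]
ee_rot: [-89.9, -0.0, -90.5]
force: [0.8, -0.2, -0.1]
gripper_width: 41.5
time_s: 3.3
ee_pos: [522.5, 109.2, 213.7]
ee_rot: [-89.8, 0.2, -90.2]
force: [0.2, -0.1, 0.8]
gripper_width: 40.8
```

```bash
python3 -m handwheel '[[0.45,[-35,0,16],[0,0,0]],[0.45,[-34.5,0,16],[0,0,0]],[0.45,[0,30,0],[0,0,0]],[0.45,[0,30,0],[0,0,0]],[0.45,[0,28,0],[0,0,0]],[0.45,[0,0,0],[0,0,0]],[0.45,[0,0,0],[0,0,0]],[0.45,[0,0,0],[0,0,0]],[0.45,[0,0,0],[0,0,0]],[0.45,[0,0,0],[0,0,0]]]'
python3 - <<'E'
from h import *
s=st(); im=shot('top','t1.png'); im2=shot('side','s1.png')
a=np.hstack([cv2.resize(cv2.imread('pics/t1.png')[130:260,130:270],(400,400)),cv2.resize(cv2.imread('pics/s1.png')[100:230,180:320],(400,400))]);cv2.imwrite('pics/j1.png',a)
E
```

```text
time_s: 4.13
ee_pos: [552.9, 172.7, 128.0]
ee_rot: [-89.8, 0.1, -90.4]
force: [0.5, -0.2, 0.3]
gripper_width: 41.2
{'time_s': 4.13, 'qpos': [16.21, 22.36, 96.59, -0.01, 60.82, 16.58], 'qvel': [0.18, 0.0, 0.61, 0.05, -0.17, -0.16], 'effort': [-0.0, -42.58, -21.01, 0.07, 0.0, 0.0], 'ee_pos': [552.92, 172.73, 128.03], 'ee_rot': [-89.78, 0.06, -90.36], 'force': [0.47, -0.18, 0.26], 'torque': [0.0, -0.04, 0.01], 'gripper_width': 41.17}
```

View pics/j1.png

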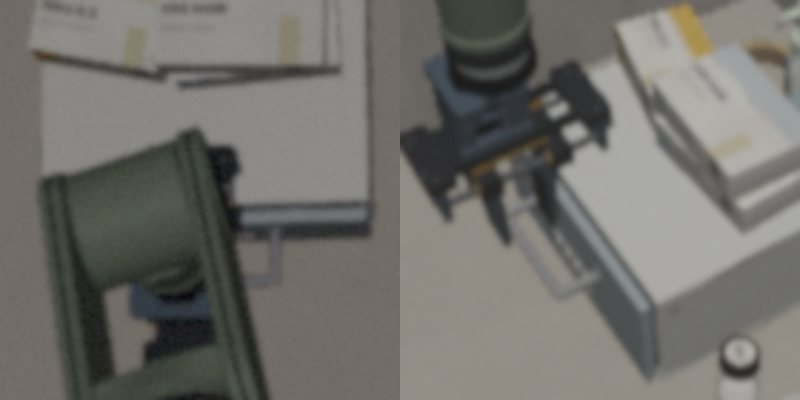

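The fingers straddle the bar (side view about (520,200) in the composite). Next: lower, close and pull.

```bash
python3 -m handwheel '[[0.45,[0,20,0],[0,0,0]],[0.45,[0,20,0],[0,0,0]],[0.45,[0,22,0],[0,0,0]],[0.45,[0,0,0],[0,0,0]],[0,[0,0,0],[0,0,0]],[0,[0,0,0],[0,0,0]],[0,[0,0,0],[0,0,0]],[0,[0,0,0],[0,0,0]],[0,[0,0,0],[0,0,0]],[0,[0,0,0],[0,0,0]]]' 25
```

```text
time_s: 5.07
ee_pos: [553.4, 172.8, 65.3]
ee_rot: [-89.8, 0.0, -90.3]
force: [1.4, -0.0, 3.7]
gripper_width: 9.5
```

```bash
python3 -m handwheel '[[0,[0,0,-10],[0,0,0]],[0,[0,0,-18],[0,0,0]],[0,[0,0,-20],[0,0,0]],[0,[0,0,-20],[0,0,0]],[0,[0,0,-20],[0,0,0]],[0,[0,0,-20],[0,0,0]],[0,[0,0,-20],[0,0,0]],[0,[0,0,-20],[0,0,0]],[0,[0,0,-10],[0,0,0]],[0,[0,0,0],[0,0,0]]]'
```

```text
time_s: 5.9
ee_pos: [391.3, 172.2, 65.2]
ee_rot: [-90.1, -0.1, -90.2]
force: [-3.4, -5.5, 12.8]
gripper_width: 9.0
```

```bash
python3 -m handwheel '[[0,[0,0,-3],[0,0,0]],[0,[0,0,-3],[0,0,0]],[0,[0,0,-3],[0,0,0]],[0,[0,0,-2],[0,0,0]],[0,[0,0,0],[0,0,0]],[0,[0,0,0],[0,0,0]],[0,[0,0,0],[0,0,0]],[0,[0,0,0],[0,0,0]],[0,[0,0,0],[0,0,0]],[0,[0,0,0],[0,0,0]]]'
```

```text
time_s: 6.73
ee_pos: [383.3, 172.2, 65.2]
ee_rot: [-89.9, -0.2, -90.2]
force: [0.8, -8.2, 11.3]
gripper_width: 9.7
```

```bash
python3 -m handwheel '[[0,[0,0,-2],[0,0,0]],[0,[0,0,-2],[0,0,0]],[0,[0,0,-2],[0,0,0]],[0,[0,0,-2],[0,0,0]],[0,[0,0,0],[0,0,0]],[0,[0,0,0],[0,0,0]],[0,[0,0,0],[0,0,0]],[0,[0,0,0],[0,0,0]],[0,[0,0,0],[0,0,0]],[0,[0,0,0],[0,0,0]]]'
```

```text
time_s: 7.57
ee_pos: [378.0, 172.2, 65.3]
ee_rot: [-89.6, -0.1, -90.1]
force: [8.5, -10.0, 5.3]
gripper_width: 9.5
```

```bash
python3 -m handwheel '[[0.45,[0,0,1],[0,0,0]],[0.45,[0,0,0],[0,0,0]],[0.45,[0,0,0],[0,0,0]],[0.45,[0,0,0],[0,0,0]],[0.45,[0,-20,0],[0,0,0]],[0.45,[0,-30,0],[0,0,0]],[0.45,[0,-35,0],[0,0,0]],[0.45,[0,-35,0],[0,0,0]],[0.45,[0,-35,0],[0,0,0]],[0.45,[0,-10,0],[0,0,0]]]'
python3 -m handwheel '[[0.8,[40,0,0],[0,0,0]],[0.8,[40,0,0],[0,0,0]],[0.8,[40,0,0],[0,0,0]],[0.8,[40,0,0],[0,0,0]],[0.8,[20,0,0],[0,0,0]],[0.8,[0,0,0],[0,0,0]],[0.8,[0,0,0],[0,0,0]],[0.8,[0,0,0],[0,0,0]],[0.8,[0,0,0],[0,0,0]],[0.8,[0,0,0],[0,0,0]]]'
python3 - <<'E'
from h import *
s=st()
for n in('top','side'):
    im=shot(n,n[0]+'2.png'); caps(im,n)
a=np.hstack([cv2.resize(cv2.imread('pics/t2.png')[170:280,130:270],(400,400)),cv2.resize(cv2.imread('pics/s2.png')[100:260,150:330],(400,400))]);cv2.imwrite('pics/j2.png',a)
E
```

```text
time_s: 8.4
ee_pos: [377.6, 174.8, 233.9]
ee_rot: [-89.5, 0.2, -90.3]
force: [1.0, -0.0, -0.5]
gripper_width: 41.1
time_s: 9.23
ee_pos: [374.7, -5.4, 228.8]
ee_rot: [-90.0, 0.0, -90.2]
force: [-0.3, 0.1, 0.6]
gripper_width: 72.8
{'time_s': 9.23, 'qpos': [-2.59, -0.78, 110.97, 0.01, 69.83, -2.39], 'qvel': [-0.08, -0.09, -0.04, -0.21, -0.04, -0.04], 'effort': [-0.19, -22.09, -22.83, 0.06, 0.04, 0.0], 'ee_pos': [374.66, -5.36, 228.81], 'ee_rot': [-90.02, 0.01, -90.21], 'force': [-0.29, 0.08, 0.59], 'torque': [-0.02, -0.12, -0.04], 'gripper_width': 72.82}
top [381.  213.8] 66 [ 568.7 -298.7   30. ]
top [414.6 221.7] 53 [ 544.7 -388.4   30. ]
top [388.3 249.4] 70 [ 471.3 -313.2   30. ]
top [422.1 258.7] 58 [ 444.3 -402.1   30. ]
top [291.  259.1] 47 [451.3 -49.9  30. ]
top [340.3 259.6] 62 [ 446.8 -182.8   30. ]
top [324.7 261.5] 54 [ 442.6 -140.4   30. ]
top [374.8 263.1] 55 [ 435.3 -275.    30. ]
side [428.1 269. ] 125 [ 873.4 -325.8   30. ]
side [232.  266.1] 35 [452.3 -47.6  30. ]
side [246.5 296.1] 73 [ 443.6 -142.2   30. ]
side [256.2 308.4] 53 [ 448.1 -183.    30. ]
side [325.9 321.7] 64 [ 570.4 -299.9   30. ]
side [272.  343.8] 102 [ 436.3 -276.9   30. ]
side [294.6 349.1] 72 [ 473.3 -314.6   30. ]
side [340.6 360.9] 117 [ 545.3 -390.5   30. ]
side [306.3 392.3] 133 [ 444.9 -403.9   30. ]
```

View pics/j2.png

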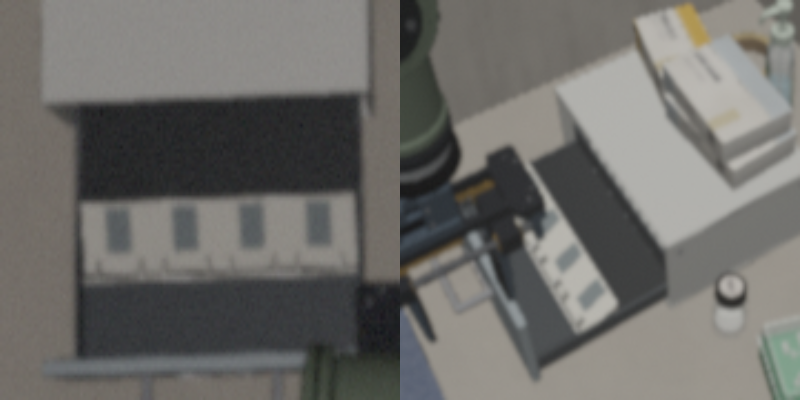

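```bash
python3 - <<'E'
from h import *
f=lambda x,y:(130+x/2.857,170+y/3.636)
for x,y in[(119,230),(186,228),(252,225),(319,222)]: print('patch',atz('top',f(x,y),35).round(1))
for x,y,z in[(82,204,44),(356,192,44),(82,275,22),(356,268,22),(82,282,31),(45,104,120),(367,96,120),(45,368,117),(300,360,117),(80,357,117)]: print(z,(x,y),atz('top',f(x,y),z).round(1))
# predicted pixels of key points for lane centre (541,y): rear edge plate point, lip
X=541
u=np.array([np.cos(np.radians(25)),0,np.sin(np.radians(25))]);n=np.array([-u[2],0,u[0]])
for y in(274.5,82.5):
  c=np.array([X,y,59.5])
  for nm,p in(('lipbase',c-55*u-18*n),('liptop',c-55*u-6*n),('rear',c+1*u-18*n)):
    q=proj('top',p); print(y,nm,p.round(1),((q[0]-130)*2.857).round(),((q[1]-170)*3.636).round())
E
python3 - <<'E'
import cv2
a=cv2.imread('pics/t2.png')[215:255,150:265]; cv2.imwrite('pics/c3.png',cv2.resize(a,None,fx=6.9,fy=12,interpolation=cv2.INTER_CUBIC))
E
```

```text
patch [528.6 274.3  35. ]
patch [528.6 210.   35. ]
patch [529.3 146.7  35. ]
patch [530.   82.6  35. ]
44 (82, 204) [548.1 308.1  44. ]
44 (356, 192) [550.7  46.4  44. ]
22 (82, 275) [496.7 312.6  22. ]
22 (356, 268) [495.8  48.6  22. ]
31 (82, 282) [490.7 310.4  31. ]
120 (45, 104) [612.1 325.1 120. ]
120 (367, 96) [610.4  31.2 120. ]
117 (45, 368) [424.5 323.1 117. ]
117 (300, 360) [425.   94.5 117. ]
117 (80, 357) [431.5 291.7 117. ]
274.5 lipbase [498.8 274.5  19.9] 122.0 271.0
274.5 liptop [493.7 274.5  30.8] 119.0 277.0
274.5 rear [549.5 274.5  43.6] 117.0 201.0
82.5 lipbase [498.8  82.5  19.9] 321.0 265.0
82.5 liptop [493.7  82.5  30.8] 320.0 271.0
82.5 rear [549.5  82.5  43.6] 318.0 195.0
```

View pics/c3.png

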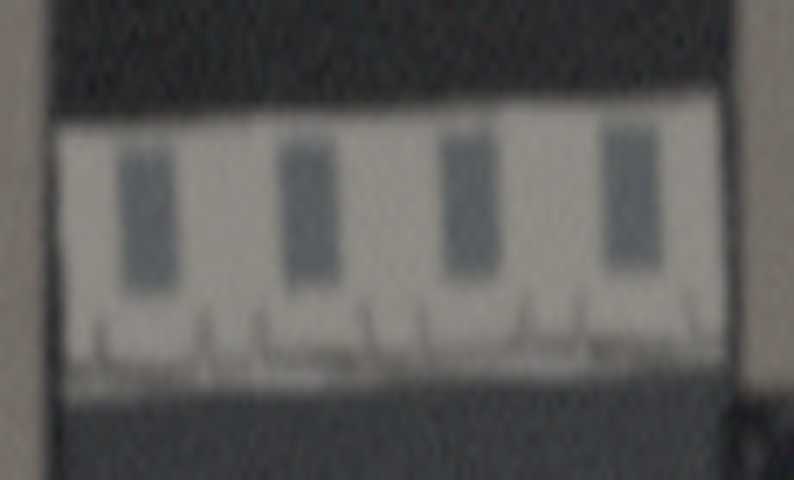

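```bash
python3 -m handwheel '[[0.8,[23.4,0,24.7],[0,0,0]],[0.8,[23.4,0,24.7],[0,0,0]],[0.8,[23.4,0,24.7],[0,0,0]],[0.8,[0,40,0],[0,5,0]],[0.8,[0,40,0],[0,0,0]],[0.8,[0,40,0],[0,0,0]],[0.8,[0,40,0],[0,0,0]],[0.8,[0,0,0],[0,0,0]],[0.8,[0,0,0],[0,0,0]],[0.8,[0,0,0],[0,0,0]]]'
python3 - <<'E'
from h import *
for n in('top','side'):
    im=shot(n,n[0]+'3.png'); r=caps(im,n,show=False); print([ (a.round(),p[:2].round(1)) for a,b,p in r if p[1]>-150])
E
```

```text
time_s: 10.17
ee_pos: [450.1, -77.0, 70.6]
ee_rot: [-89.8, -0.0, -95.3]
force: [0.0, -0.7, 0.6]
gripper_width: 73.3
[]
[(array([232., 266.]), array([451.7, -47.6])), (array([247., 296.]), array([ 443.6, -142.4]))]
```

```bash
python3 -m handwheel '[[0.8,[0,25,-1],[0,0,0]],[0.8,[0,25,0],[0,0,0]],[0.8,[0,14,0],[0,0,0]],[0.8,[0,0,0],[0,0,0]],[0,[0,0,0],[0,0,0]],[0,[0,0,0],[0,0,0]],[0,[0,0,0],[0,0,0]],[0,[0,0,0],[0,0,0]],[0,[0,0,0],[0,0,0]],[0,[0,0,0],[0,0,0]]]' 45
python3 -c "
from h import *
st()"
python3 -m handwheel '[[0,[0,-5,0],[0,0,0]],[0,[0,-5,0],[0,0,0]],[0,[0,-10,0],[0,0,0]],[0,[0,-10,0],[0,0,0]],[0,[0,-10,0],[0,0,0]],[0,[0,0,0],[0,0,0]],[0,[0,0,0],[0,0,0]],[0,[0,0,0],[0,0,0]],[0,[0,0,0],[0,0,0]],[0,[0,0,0],[0,0,0]]]'
python3 -c "
from h import *
st();env.grab_frame('top');s=st()
R0=R.from_euler('xyz',s['ee_rot'],degrees=True).as_matrix();print('tool torque',R0.T@s['torque'],'force',s['force'])"

```

```text
time_s: 11.1
ee_pos: [448.1, -77.1, 5.6]
ee_rot: [-89.9, -0.0, -95.3]
force: [3.1, -0.2, 1.0]
gripper_width: 36.0
{'time_s': 11.1, 'qpos': [-11.21, 22.05, 120.81, -0.01, 37.03, -5.88], 'qvel': [0.08, 0.32, -0.6, 0.0, -0.71, -0.25], 'effort': [-0.12, -34.64, -12.43, 0.03, 0.78, 0.03], 'ee_pos': [448.11, -77.08, 5.55], 'ee_rot': [-89.88, -0.02, -95.32], 'force': [3.1, -0.19, 0.95], 'torque': [-0.12, -0.5, -0.05], 'gripper_width': 35.99}
time_s: 11.93
ee_pos: [446.9, -76.8, 44.4]
ee_rot: [-90.1, 0.0, -95.3]
force: [-0.8, 0.2, -2.9]
gripper_width: 32.7
{'time_s': 11.93, 'qpos': [-11.2, 18.44, 118.45, -0.01, 43.19, -5.88], 'qvel': [0.05, 0.15, -0.14, 0.07, 0.04, 0.14], 'effort': [0.0, -35.2, -16.52, 0.06, 0.05, -0.0], 'ee_pos': [446.91, -76.82, 44.38], 'ee_rot': [-90.08, 0.0, -95.32], 'force': [-0.84, 0.17, -2.94], 'torque': [-0.01, -0.04, 0.02], 'gripper_width': 32.74}
{'time_s': 11.98, 'qpos': [-11.2, 18.44, 118.44, -0.01, 43.19, -5.88], 'qvel': [-0.0, -0.11, -0.16, 0.03, -0.02, -0.05], 'effort': [-0.0, -35.14, -16.5, 0.06, 0.05, -0.0], 'ee_pos': [447.01, -76.84, 44.43], 'ee_rot': [-90.07, 0.0, -95.32], 'force': [-0.29, 0.08, -2.71], 'torque': [0.01, -0.12, -0.02], 'gripper_width': 32.83}
tool torque [0.12012525 0.01507271 0.02340677] force [-0.29412282  0.08437901 -2.70918288]
```

```bash
python3 - <<'E'
from h import *
T=[]
for i in range(4):
    im=env.grab_frame('side'); s=env.state(); R0=R.from_euler('xyz',s['ee_rot'],degrees=True).as_matrix();T.append(R0.T@s['torque'])
print(np.round(T,3)); shot('side','s4.png'); cv2.imwrite('pics/c4.png',cv2.resize(cv2.imread('pics/s4.png')[220:330,180:320],(700,550)))
caps(im,'side',62)
E
```

```text
[[ 0.138  0.009  0.005]
 [ 0.17  -0.013 -0.054]
 [ 0.086  0.027 -0.019]
 [ 0.054  0.011 -0.017]]
side [429.3 267.8] 116 [ 857.8 -333.1   62. ]
side [243.9 290.1] 93 [ 441.3 -139.9   62. ]
side [256.3 308.4] 52 [ 443.4 -196.5   62. ]
side [325.9 321.6] 63 [ 561.3 -309.    62. ]
side [272.1 343.9] 106 [ 432. -287.   62.]
side [294.5 349.1] 73 [ 467.4 -323.    62. ]
side [340.6 360.9] 117 [ 536.9 -396.3   62. ]
side [306.3 392.3] 134 [ 440.2 -409.1   62. ]
```

View pics/c4.png

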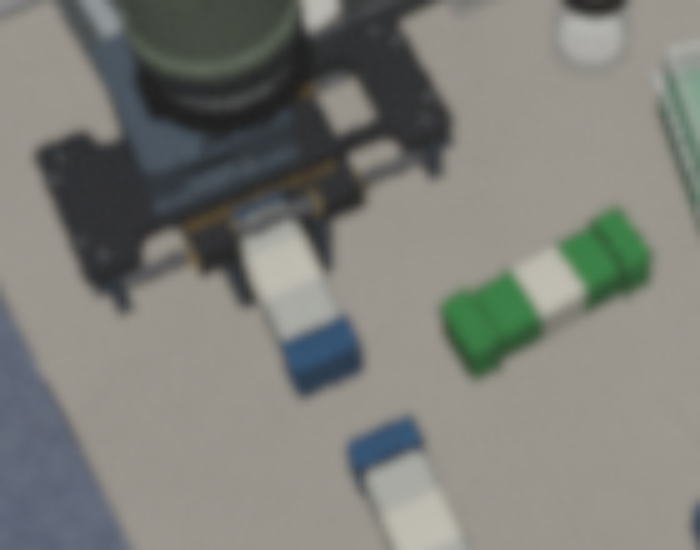

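Canister A hangs level with about zero moment, so its heavy end is the held (+y) end. Next: carry it to lane 1.

```bash
python3 -m handwheel '[[0,[0,-20,0],[0,0,0]],[0,[0,-40,0],[0,0,0]],[0,[0,-40,0],[0,0,0]],[0,[0,-40,0],[0,-5,0]],[0,[0,-20,0],[0,-7.1,0]],[0,[0,0,0],[0,-7.1,0]],[0,[0,0,0],[0,-7.1,0]],[0,[0,0,0],[0,-7.1,0]],[0,[0,0,0],[0,-7.1,0]],[0,[0,0,0],[0,-7.1,0]]]'
python3 -m handwheel '[[0,[0,0,0],[0,-7.1,0]],[0,[0,0,0],[0,-7.1,0]],[0,[0,0,0],[0,-7.1,0]],[0,[0,0,0],[0,-7.1,0]],[0,[0,0,0],[0,-7.1,0]],[0,[0,0,0],[0,-7.1,0]],[0,[0,0,0],[0,-5.1,0]],[0,[0,0,0],[0,0,0]],[0,[0,0,0],[0,0,0]],[0,[0,0,0],[0,0,0]]]'
```

```text
time_s: 13.07
ee_pos: [447.1, -76.8, 204.8]
ee_rot: [-90.0, 0.0, -47.4]
force: [-0.2, -0.0, -2.1]
gripper_width: 32.8
time_s: 13.9
ee_pos: [447.3, -76.9, 204.8]
ee_rot: [-90.0, 0.0, -0.1]
force: [-0.7, -0.1, -2.5]
gripper_width: 32.5
```

```bash
python3 -m handwheel '[[0,[9.4,0,39],[0,0,0]],[0,[9.4,0,39],[0,0,0]],[0,[9.4,0,39],[0,0,0]],[0,[9.4,0,39],[0,0,0]],[0,[9.4,0,39],[0,0,0]],[0,[9.4,0,39],[0,0,0]],[0,[9.4,0,39],[0,0,0]],[0,[9.4,0,39],[0,0,0]],[0,[9.4,0,39],[0,0,0]],[0,[0,0,0],[0,0,0]]]'
python3 -m handwheel '[[0,[0,0,0],[0,0,-5]],[0,[0,0,0],[0,0,-5]],[0,[0,0,0],[0,0,-5]],[0,[0,0,0],[0,0,-5]],[0,[0,0,0],[0,0,-5]],[0,[0,0,0],[0,0,0]],[0,[0,0,0],[0,0,0]],[0,[0,0,0],[0,0,0]],[0,[0,0,0],[0,0,0]],[0,[0,0,0],[0,0,0]]]'
```

```text
time_s: 14.73
ee_pos: [533.6, 281.2, 204.1]
ee_rot: [-89.7, -0.1, 0.2]
force: [1.6, 0.1, -1.3]
gripper_width: 32.9
time_s: 15.57
ee_pos: [533.5, 274.2, 205.3]
ee_rot: [-90.0, -25.0, -0.1]
force: [0.4, 0.3, -2.9]
gripper_width: 32.8
```

```bash
python3 -m handwheel '[[0,[-14,29.3,0],[0,0,0]],[0,[-14,29.3,0],[0,0,0]],[0,[-14,29.3,0],[0,0,0]],[0,[-14,29.3,0],[0,0,0]],[0,[0,0,0],[0,0,0]],[0,[0,0,0],[0,0,0]],[0,[0,0,0],[0,0,0]],[0,[0,0,0],[0,0,0]],[0,[0,0,0],[0,0,0]],[0,[0,0,0],[0,0,0]]]'
python3 - <<'E'
from h import *
for n in('top','side'):
    im=shot(n,n[0]+'5.png')
a=np.hstack([cv2.resize(cv2.imread('pics/t5.png')[180:260,140:240],(400,400)),cv2.resize(cv2.imread('pics/s5.png')[120:240,150:270],(400,400))]);cv2.imwrite('pics/j5.png',a)
E
```

```text
time_s: 16.4
ee_pos: [531.9, 274.6, 77.0]
ee_rot: [-89.9, -25.2, -0.1]
force: [0.2, 0.6, -2.0]
gripper_width: 32.8
```

View pics/j5.png

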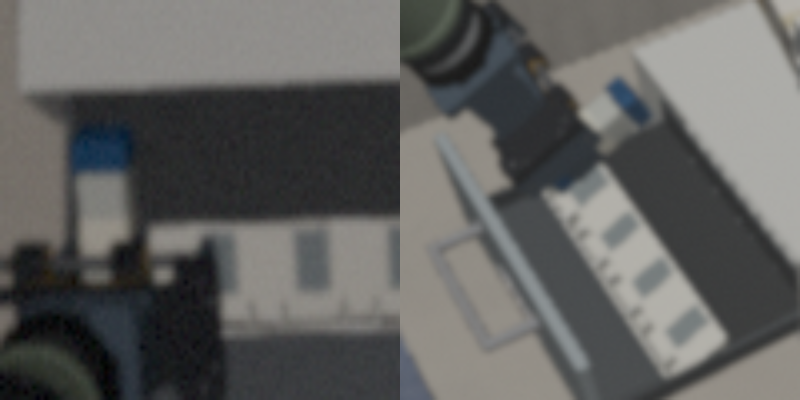

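```bash
cat >> h.py <<'E'
U=np.array([np.cos(np.radians(25)),0,np.sin(np.radians(25))]);N=np.array([-U[2],0,U[0]])
E
python3 - <<'E'
from h import *
im=cv2.cvtColor(cv2.imread('pics/t5.png'),cv2.COLOR_BGR2RGB)
caps(im,'top',100)
tcp=np.array([531.9,274.6,77.]); c=tcp+18.5*U+12.4*N
print('c',c); top=[proj('top',c+46*U+18*N+ d*np.array([0,1,0])) for d in(-18,0,18)]; print(top)
print('end', [proj('top',c+k*U+18*N) for k in(37,55)])
hs=cv2.cvtColor(im,cv2.COLOR_RGB2HSV); m=cv2.inRange(hs,(100,110,40),(125,255,255))[195:225,150:185]
print(np.nonzero(m.any(0))[0]+150,np.nonzero(m.any(1))[0]+195)
E
```

```text
top [165.1 209.2] 125 [586.  278.5 100. ]
top [381.1 213.7] 64 [ 559.9 -286.3  100. ]
top [414.5 221.7] 52 [ 536.9 -371.1  100. ]
top [388.3 249.4] 69 [ 466.9 -299.6  100. ]
top [422.1 258.8] 57 [ 440.9 -384.4  100. ]
top [340.2 259.6] 60 [ 443.5 -175.4  100. ]
top [374.7 263. ] 53 [ 432.8 -263.1  100. ]
c [543.42622761 274.6         96.0566544 ]
[array([170.88274204, 210.48898481]), array([163.91521032, 210.66295178]), array([156.95176599, 210.8368167 ])]
end [array([164.21091454, 214.0026758 ]), array([163.61845152, 207.31131729])]
[158 159 160 161 162 163 164 165 166 167 168 169 170 171 172] [205 206 207 208 209 210 211 212 213]
```

```bash
python3 -m handwheel '[[0,[-4.2,9.1,0],[0,0,0]],[0,[-4.2,9.1,0],[0,0,0]],[0,[-2.1,4.5,0],[0,0,0]],[0,[-1.3,2.7,0],[0,0,0]],[0,[-1.3,2.7,0],[0,0,0]],[0,[0,0,0],[0,0,0]],[0,[0,0,0],[0,0,0]],[0,[0,0,0],[0,0,0]],[0,[0,0,0],[0,0,0]],[0,[0,0,0],[0,0,0]]]'
```

```text
time_s: 17.33
ee_pos: [531.1, 274.2, 44.4]
ee_rot: [-90.0, -25.0, -0.0]
force: [-1.0, -0.0, -1.4]
gripper_width: 32.4
```

```bash
python3 -m handwheel '[[0,[0,1.5,0],[0,0,0]],[0,[0,1,0],[0,0,0]],[0,[0,0,0],[0,0,0]],[0,[-1,0,0],[0,0,0]],[0,[-1,0,0],[0,0,0]],[0,[-0.5,0,0],[0,0,0]],[0,[0,0,0],[0,0,0]],[0,[0,0,0],[0,0,0]],[0,[0,0,0],[0,0,0]],[0,[0,0,0],[0,0,0]]]'; python3 -c "
from h import *
s=st();print('along -u',np.dot(s['force'],U),np.dot(s['force'],N))"
```

```text
time_s: 18.17
ee_pos: [530.9, 274.4, 41.6]
ee_rot: [-90.0, -25.1, -0.0]
force: [4.9, -2.7, 3.8]
gripper_width: 32.9
{'time_s': 18.17, 'qpos': [33.84, 23.04, 117.83, -38.41, 22.31, -22.49], 'qvel': [-0.01, -0.02, 0.08, 0.08, -0.01, -0.17], 'effort': [2.35, -36.09, -13.06, 0.28, -0.62, 0.14], 'ee_pos': [530.85, 274.42, 41.63], 'ee_rot': [-89.96, -25.13, -0.0], 'force': [4.94, -2.66, 3.83], 'torque': [-0.36, -0.87, -0.06], 'gripper_width': 32.91}
along -u 6.098086540117369 1.3803582978319349
```

```bash
python3 -m handwheel '[[0,[0,0.5,0],[0,0,0]],[0,[0,0,0],[0,0,0]],[0.5,[0,0,0],[0,0,0]],[0.5,[0,0,0],[0,0,0]],[0.5,[0,0,0],[0,0,0]],[0.5,[0,-5,0],[0,0,0]],[0.5,[0,-15,0],[0,0,0]],[0.5,[0,-30,0],[0,0,0]],[0.5,[0,-40,0],[0,0,0]],[0.5,[0,-40,0],[0,0,0]]]'
python3 - <<'E'
from h import *
for n in('top','side'):
    im=shot(n,n[0]+'6.png'); caps(im,n,30)
a=np.hstack([cv2.resize(cv2.imread('pics/t6.png')[180:260,140:240],(400,400)),cv2.resize(cv2.imread('pics/s6.png')[120:240,150:270],(400,400))]);cv2.imwrite('pics/j6.png',a)
E
```

```text
time_s: 19.0
ee_pos: [473.2, 273.6, 158.1]
ee_rot: [-90.1, -24.8, 0.0]
force: [1.0, 0.6, 0.6]
gripper_width: 45.7
top [168.1 210.5] 113 [592.4 285.8  30. ]
top [381.1 213.6] 65 [ 569.1 -298.9   30. ]
top [414.6 221.6] 52 [ 544.9 -388.3   30. ]
top [170.  245.2] 63 [496.4 279.8  30. ]
top [388.4 249.4] 69 [ 471.3 -313.3   30. ]
top [422.1 258.8] 56 [ 443.9 -402.    30. ]
top [340.3 259.6] 63 [ 446.9 -182.8   30. ]
top [374.7 263.2] 54 [ 435.  -274.6   30. ]
side [219.1 157.4] 30 [601.3 332.   30. ]
side [195.2 176.9] 40 [501.1 295.2  30. ]
side [427.5 268.2] 140 [ 873.5 -323.3   30. ]
side [256.3 308.4] 52 [ 448.2 -183.1   30. ]
side [325.9 321.7] 64 [ 570.4 -299.9   30. ]
side [272.  343.9] 107 [ 436.2 -277.1   30. ]
side [294.6 349.1] 74 [ 473.4 -314.4   30. ]
side [340.6 360.9] 117 [ 545.3 -390.5   30. ]
side [306.3 392.3] 134 [ 444.9 -403.8   30. ]
```

View pics/j6.png

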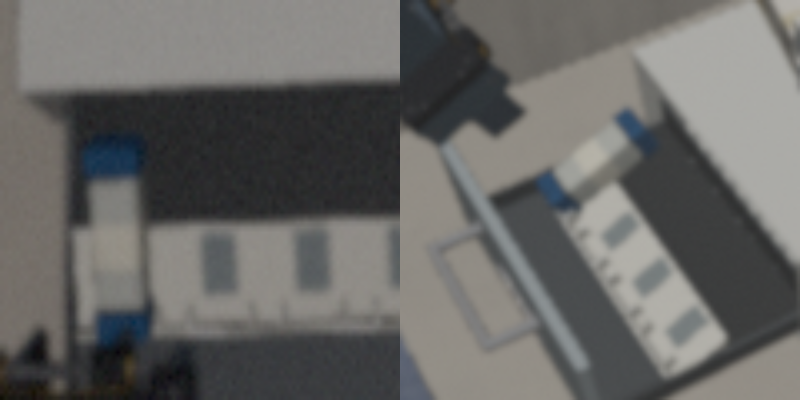

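```bash
cat >> h.py <<'E'
def seat(y,x=541.5):
    c=np.array([x,y,59.5]);print('pred upper top',proj('top',c+46*U+18*N),proj('top',c+55*U),'lower',proj('top',c-46*U+18*N),'if tipped upper',proj('top',c+np.array([55,0,0])))
    print('side upper',proj('side',c+46*U+18*N),'lower',proj('side',c-46*U+18*N))
E
python3 -c "
from h import *
seat(274.4)"
```

```text
pred upper top [167.04219271 213.29562356] [168.10215251 208.05750495] lower [169.88836095 246.01029939] if tipped upper [169.94575625 207.39904436]
side upper [216.54552294 156.34027212] lower [193.56707581 176.35988101]
```

```bash
python3 -m handwheel '[[0.8,[0,-30,0],[0,0,0]],[0.8,[0,-20,-20],[0,0,5]],[0.8,[0,0,-41],[0,0,5]],[0.8,[0,0,-41],[0,0,5]],[0.8,[0,0,-41],[0,0,5]],[0.8,[0,0,-41],[0,0,5]],[0.8,[0,0,-41],[0,0,0]],[0.8,[0,0,-41],[0,0,0]],[0.8,[0,0,-41],[0,0,0]],[0.8,[0,0,-41],[0,0,0]]]'
python3 -m handwheel '[[0.8,[0,0,-41],[0,0,0]],[0.8,[0,0,-41],[0,0,0]],[0.8,[0,0,-41],[0,7.1,0]],[0.8,[0,0,0],[0,7.1,0]],[0.8,[0,0,0],[0,7.1,0]],[0.8,[0,0,0],[0,7.1,0]],[0.8,[0,0,0],[0,7.1,0]],[0.8,[0,0,0],[0,7.1,0]],[0.8,[0,0,0],[0,7.1,0]],[0.8,[0,0,0],[0,7.1,0]]]'
python3 -m handwheel '[[0.8,[0,0,0],[0,7.1,0]],[0.8,[0,0,0],[0,7.1,0]],[0.8,[0,0,0],[0,7.1,0]],[0.8,[0,0,0],[0,7.1,0]],[0.8,[0,0,0],[0,7.1,0]],[0.8,[0,0,0],[0,5,0]],[0.8,[0,0,0],[0,0,0]],[0.8,[0,0,0],[0,0,0]],[0.8,[0,0,0],[0,0,0]],[0.8,[0,0,0],[0,0,0]]]'
```

```text
time_s: 19.93
ee_pos: [452.9, -74.8, 202.7]
ee_rot: [-90.0, -0.0, -0.0]
force: [1.3, 0.8, -0.1]
gripper_width: 72.8
time_s: 20.77
ee_pos: [453.2, -195.7, 202.6]
ee_rot: [-90.0, 0.0, -57.2]
force: [-0.0, -0.3, -0.5]
gripper_width: 72.8
time_s: 21.6
ee_pos: [453.6, -196.0, 203.3]
ee_rot: [-89.9, 0.0, -97.3]
force: [0.0, -0.3, 0.9]
gripper_width: 73.0
```

```bash
python3 -m handwheel '[[0.8,[14.6,20,-7.8],[0,0,0]],[0.8,[0,40,0],[0,0,0]],[0.8,[0,40,0],[0,0,0]],[0.8,[0,40,0],[0,0,0]],[0.8,[0,0,0],[0,0,0]],[0.8,[0,0,0],[0,0,0]],[0.8,[0,20,0],[0,0,0]],[0.8,[0,20,0],[0,0,0]],[0.8,[0,17,0],[0,0,0]],[0.8,[0,0,0],[0,0,0]]]'
python3 -m handwheel '[[0,[0,0,0],[0,0,0]],[0,[0,0,0],[0,0,0]],[0,[0,0,0],[0,0,0]],[0,[0,0,0],[0,0,0]],[0,[0,0,0],[0,0,0]],[0,[0,0,0],[0,0,0]],[0,[0,0,0],[0,0,0]],[0,[0,0,0],[0,0,0]],[0,[0,0,0],[0,0,0]],[0,[0,0,0],[0,0,0]]]' 45
python3 -m handwheel '[[0,[0,-5,0],[0,0,0]],[0,[0,-10,0],[0,0,0]],[0,[0,-10,0],[0,0,0]],[0,[0,-5,0],[0,0,0]],[0,[0,0,0],[0,0,0]],[0,[0,0,0],[0,0,0]],[0,[0,0,0],[0,0,0]],[0,[0,0,0],[0,0,0]],[0,[0,0,0],[0,0,0]],[0,[0,0,0],[0,0,0]]]'
cat > feel.py <<'E'
from h import *
import sys
T=[]
for i in range(4):
    im=shot('side',sys.argv[1]) if i==3 else env.grab_frame('side'); s=env.state(); R0=R.from_euler('xyz',s['ee_rot'],degrees=True).as_matrix();T.append(R0.T@s['torque'])
print(np.round(T,3),np.mean(T,0).round(3)); caps(im,'side',48)
E
python3 feel.py s7.png
```

```text
time_s: 22.43
ee_pos: [444.8, -209.7, 6.8]
ee_rot: [-89.9, -0.0, -97.3]
force: [-0.8, 0.8, -0.3]
gripper_width: 73.2
time_s: 23.27
ee_pos: [445.0, -209.9, 7.0]
ee_rot: [-89.8, -0.0, -97.3]
force: [0.7, 0.4, 5.6]
gripper_width: 32.6
time_s: 24.1
ee_pos: [444.1, -209.5, 36.1]
ee_rot: [-89.9, 0.0, -97.3]
force: [1.0, 0.2, -2.2]
gripper_width: 32.9
[[ 0.075 -0.004  0.091]
 [ 0.091 -0.036  0.142]
 [ 0.093 -0.003  0.121]
 [ 0.055  0.01   0.1  ]] [ 0.079 -0.008  0.113]
side [219.8 158.1] 36 [595.9 310.   48. ]
side [421.4 262.6] 29 [ 860.6 -307.9   48. ]
side [431.7 270.4] 82 [ 866.3 -338.1   48. ]
side [325.9 321.6] 63 [ 565.3 -305.    48. ]
side [270.8 339.8] 118 [ 436.2 -273.3   48. ]
side [294.5 349.1] 73 [ 469.9 -319.3   48. ]
side [340.6 360.8] 117 [ 540.7 -393.8   48. ]
side [306.3 392.3] 134 [ 442.3 -406.8   48. ]
```

Clear moment (about 0.11 N m), so B's heavy end is the far (−y) end. Next: set it down and regrip 40 mm along.

```bash
python3 -m handwheel '[[0,[0,10,0],[0,0,0]],[0,[0,10,0],[0,0,0]],[0,[0,9,0],[0,0,0]],[0,[0,0,0],[0,0,0]],[0.8,[0,0,0],[0,0,0]],[0.8,[0,0,0],[0,0,0]],[0.8,[0,0,0],[0,0,0]],[0.8,[0,0,0],[0,0,0]],[0.8,[20,0,0],[0,0,0]],[0.8,[20,0,0],[0,0,0]]]'
python3 -m handwheel '[[0.8,[0,0,0],[0,0,0]],[0.8,[0,0,0],[0,0,0]],[0,[0,0,0],[0,0,0]],[0,[0,0,0],[0,0,0]],[0,[0,0,0],[0,0,0]],[0,[0,0,0],[0,0,0]],[0,[0,0,0],[0,0,0]],[0,[0,0,0],[0,0,0]],[0,[0,0,0],[0,0,0]],[0,[0,0,0],[0,0,0]]]' 45
python3 -c "
from h import *
im=env.grab_frame('top');print([(p[:2].round(1)) for a,b,p in caps(im,'top',30,show=False)])
im=env.grab_frame('side');print([(p[:2].round(1)) for a,b,p in caps(im,'side',30,show=False)])"
python3 -m handwheel '[[0,[0,-5,0],[0,0,0]],[0,[0,-10,0],[0,0,0]],[0,[0,-10,0],[0,0,0]],[0,[0,-5,0],[0,0,0]],[0,[0,0,0],[0,0,0]],[0,[0,0,0],[0,0,0]],[0,[0,0,0],[0,0,0]],[0,[0,0,0],[0,0,0]],[0,[0,0,0],[0,0,0]],[0,[0,0,0],[0,0,0]]]'
python3 feel.py s8.png
```

```text
time_s: 25.13
ee_pos: [439.5, -249.2, 7.8]
ee_rot: [-89.9, -0.0, -97.2]
force: [0.4, -0.2, 0.6]
gripper_width: 70.0
time_s: 25.97
ee_pos: [439.4, -249.1, 7.5]
ee_rot: [-89.9, 0.0, -97.3]
force: [1.1, 1.0, 0.6]
gripper_width: 32.9
[array([592. , 285.6]), array([ 568.6, -298.7]), array([ 544.4, -388.2]), array([496. , 278.5]), array([ 444.7, -402.3]), array([ 446.1, -182.6])]
[array([601.4, 331.3]), array([501.2, 294.7]), array([ 872. , -303.1]), array([ 878.6, -334.1]), array([ 570.4, -299.9]), array([ 435.3, -276.8]), array([ 473.6, -314.5]), array([ 545.3, -390.5]), array([ 444.9, -403.8])]
time_s: 26.9
ee_pos: [439.1, -249.2, 37.2]
ee_rot: [-89.9, 0.0, -97.3]
force: [0.7, -0.7, -3.3]
gripper_width: 33.0
[[ 0.067 -0.027  0.007]
 [ 0.08   0.01   0.   ]
 [ 0.08   0.004 -0.066]
 [ 0.052  0.004 -0.017]] [ 0.07  -0.002 -0.019]
side [219.3 157.7] 32 [595.5 312.6  48. ]
side [421.5 262.7] 28 [ 860.8 -308.2   48. ]
side [431.8 270.6] 79 [ 866.  -338.7   48. ]
side [325.9 321.6] 65 [ 565.2 -305.    48. ]
side [270.8 339.6] 130 [ 436.4 -272.9   48. ]
side [294.6 349.1] 76 [ 470.2 -319.2   48. ]
side [340.6 360.9] 117 [ 540.5 -393.7   48. ]
side [306.3 392.3] 132 [ 442.3 -406.9   48. ]
```

```bash
python3 -m handwheel '[[0,[0,-20,0],[0,0,0]],[0,[0,-40,0],[0,0,0]],[0,[0,-40,0],[0,0,0]],[0,[0,-40,0],[0,4,0]],[0,[0,-25,0],[0,7.1,0]],[0,[0,0,0],[0,7.1,0]],[0,[0,0,0],[0,7.1,0]],[0,[0,0,0],[0,7.1,0]],[0,[0,0,0],[0,7.1,0]],[0,[0,0,0],[0,7.1,0]]]'
python3 -m handwheel '[[0,[0,0,0],[0,7.1,0]],[0,[0,0,0],[0,7.1,0]],[0,[0,0,0],[0,7.1,0]],[0,[0,0,0],[0,7.1,0]],[0,[0,0,0],[0,7.1,0]],[0,[0,0,0],[0,0.6,0]],[0,[-8.4,0,-30],[0,0,0]],[0,[-8.4,0,-40],[0,0,0]],[0,[-8.4,0,-40],[0,0,0]],[0,[-8.4,0,-40],[0,0,0]]]'
python3 -m handwheel '[[0,[-8.4,0,-40],[0,0,0]],[0,[-8.4,0,-40],[0,0,0]],[0,[-8.4,0,-40],[0,0,0]],[0,[-8.4,0,-40],[0,0,0]],[0,[-8.4,0,-40],[0,0,0]],[0,[-8.4,0,-40],[0,0,0]],[0,[-8.4,0,-35],[0,0,5]],[0,[0,0,-30],[0,0,5]],[0,[0,0,0],[0,0,5]],[0,[0,0,0],[0,0,5]]]'
python3 -m handwheel '[[0,[0,0,0],[0,0,5]],[0,[0,0,0],[0,0,0]],[0,[0,0,0],[0,0,0]],[0,[0,0,0],[0,0,0]],[0,[0,0,0],[0,0,0]],[0,[0,0,0],[0,0,0]],[0,[0,0,0],[0,0,0]],[0,[0,0,0],[0,0,0]],[0,[0,0,0],[0,0,0]],[0,[0,0,0],[0,0,0]]]'
```

```text
time_s: 27.93
ee_pos: [438.7, -249.0, 202.4]
ee_rot: [-89.9, 0.1, -144.3]
force: [0.2, 0.2, -2.8]
gripper_width: 32.7
time_s: 28.77
ee_pos: [472.5, -97.8, 202.4]
ee_rot: [-90.0, 0.1, -179.9]
force: [1.7, -0.1, -3.0]
gripper_width: 32.5
time_s: 29.6
ee_pos: [531.3, 207.8, 202.4]
ee_rot: [-89.9, 20.3, -179.7]
force: [0.2, -1.3, -2.6]
gripper_width: 32.7
time_s: 30.43
ee_pos: [531.8, 205.6, 202.4]
ee_rot: [-90.0, 25.1, 180.0]
force: [0.2, 0.4, -3.0]
gripper_width: 32.8
```

```bash
python3 -m handwheel '[[0,[13.4,28.8,-1.1],[0,0,0]],[0,[13.4,28.8,-1.1],[0,0,0]],[0,[13.4,28.8,-1.1],[0,0,0]],[0,[13.4,28.8,-1.1],[0,0,0]],[0,[0,0,0],[0,0,0]],[0,[0,0,0],[0,0,0]],[0,[0,0,0],[0,0,0]],[0,[0,0,0],[0,0,0]],[0,[0,0,0],[0,0,0]],[0,[0,0,0],[0,0,0]]]'
python3 - <<'E'
from h import *
for n in('top','side'):
    im=shot(n,n[0]+'9.png')
a=np.hstack([cv2.resize(cv2.imread('pics/t9.png')[180:260,140:240],(400,400)),cv2.resize(cv2.imread('pics/s9.png')[120:240,150:270],(400,400))]);cv2.imwrite('pics/j9.png',a)
E
```

```text
time_s: 31.27
ee_pos: [532.9, 210.5, 77.4]
ee_rot: [-90.1, 25.3, 179.9]
force: [0.7, 0.4, -2.3]
gripper_width: 32.8
```

View pics/j9.png

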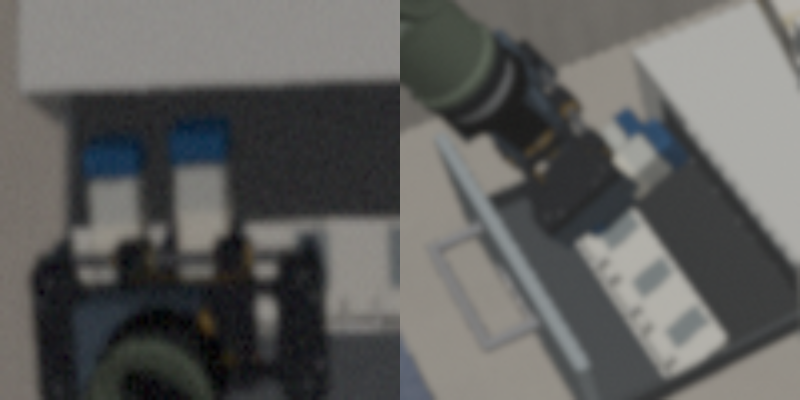

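```bash
python3 -m handwheel '[[0,[4.4,8.6,0],[0,0,0]],[0,[4,8,0],[0,0,0]],[0,[3,6,0],[0,0,0]],[0,[3,6,0],[0,0,0]],[0,[0,0,0],[0,0,0]],[0,[0,0,0],[0,0,0]],[0,[0,0,0],[0,0,0]],[0,[0,0,0],[0,0,0]],[0,[0,0,0],[0,0,0]],[0,[0,0,0],[0,0,0]]]'
```

```text
time_s: 32.2
ee_pos: [534.2, 209.6, 47.4]
ee_rot: [-90.4, 24.7, -180.0]
force: [0.4, 5.5, -6.2]
gripper_width: 32.9
```

```bash
python3 - <<'E'
from h import *
for n in('top','side'):
    im=shot(n,n[0]+'10.png');s=st()
a=np.hstack([cv2.resize(cv2.imread('pics/t10.png')[180:260,140:240],(400,400)),cv2.resize(cv2.imread('pics/s10.png')[120:240,150:270],(400,400))]);cv2.imwrite('pics/j10.png',a)
E
```

```text
{'time_s': 32.25, 'qpos': [26.27, 20.38, 121.31, -33.86, 18.7, 146.51], 'qvel': [-0.07, -0.12, -0.02, -0.02, -0.07, 0.04], 'effort': [-2.24, -38.83, -15.74, -1.01, 0.21, -0.15], 'ee_pos': [534.22, 209.63, 47.39], 'ee_rot': [-90.4, 24.73, -179.95], 'force': [1.55, 4.92, -5.85], 'torque': [0.98, 0.32, 0.31], 'gripper_width': 32.74}
{'time_s': 32.3, 'qpos': [26.27, 20.38, 121.31, -33.86, 18.7, 146.52], 'qvel': [-0.08, -0.01, -0.01, -0.01, 0.02, -0.03], 'effort': [-2.24, -38.83, -15.74, -1.01, 0.21, -0.15], 'ee_pos': [534.22, 209.63, 47.38], 'ee_rot': [-90.4, 24.73, -179.95], 'force': [2.18, 4.83, -5.63], 'torque': [1.01, 0.36, 0.27], 'gripper_width': 32.65}
```

View pics/j10.png

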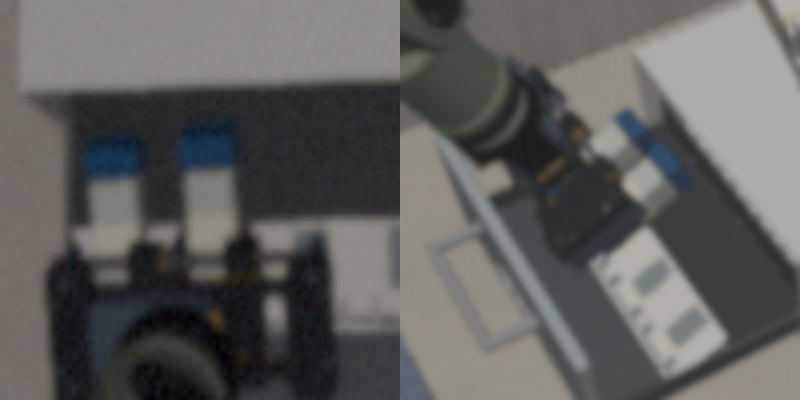

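q6 sits at its limit (146.5°) here, so this wrist orientation suits lanes 3 and 4. Next: back up and take B to lane 4.

```bash
python3 -m handwheel '[[0,[-3,-6,0],[0,0,0]],[0,[-6,-12,0],[0,0,0]],[0,[-14,-29,0],[0,0,0]],[0,[-10,-20,0],[0,0,0]],[0,[0,0,30],[0,0,0]],[0,[0,0,40],[0,0,0]],[0,[0,0,35],[0,0,0]],[0,[0,0,22],[0,0,0]],[0,[0,0,0],[0,0,0]],[0,[0,0,0],[0,0,0]]]'; python3 -c "
from h import *
st()"
```

```text
time_s: 33.13
ee_pos: [535.3, 79.4, 121.2]
ee_rot: [-90.2, 24.6, 179.9]
force: [0.8, -0.3, -2.1]
gripper_width: 33.1
{'time_s': 33.13, 'qpos': [9.57, 10.53, 121.06, -9.23, 24.4, 107.19], 'qvel': [2.34, 0.58, -0.92, -0.23, -0.57, 0.64], 'effort': [-0.9, -31.57, -20.25, -0.23, -2.03, -0.06], 'ee_pos': [535.34, 79.39, 121.21], 'ee_rot': [-90.19, 24.57, 179.94], 'force': [0.82, -0.28, -2.05], 'torque': [0.08, 0.42, 0.03], 'gripper_width': 33.07}
```

```bash
python3 -m handwheel '[[0,[0,0,0],[0,0,0]],[0,[7.6,13.4,-1],[0,0,0]],[0,[7.6,13.4,-1],[0,0,0]],[0,[7.6,13.4,-1],[0,0,0]],[0,[0,0,0],[0,0,0]],[0,[0,0,0],[0,0,0]],[0,[0,0,0],[0,0,0]],[0,[0,0,0],[0,0,0]],[0,[0,0,0],[0,0,0]],[0,[0,0,0],[0,0,0]]]'; python3 -c "
from h import *
st()"
```

```text
time_s: 33.97
ee_pos: [532.4, 84.3, 76.1]
ee_rot: [-90.2, 24.7, -179.9]
force: [-0.7, 0.7, -2.0]
gripper_width: 32.4
{'time_s': 33.97, 'qpos': [10.27, 14.43, 124.84, -14.01, 16.78, 112.68], 'qvel': [-0.12, 0.06, 0.39, -0.08, -0.15, 0.08], 'effort': [0.06, -32.61, -18.03, -0.22, -2.07, 0.01], 'ee_pos': [532.39, 84.35, 76.06], 'ee_rot': [-90.22, 24.72, -179.88], 'force': [-0.75, 0.7, -2.04], 'torque': [-0.01, 0.47, 0.01], 'gripper_width': 32.43}
```

```bash
python3 -m handwheel '[[0,[4,8,1.9],[0,0,0]],[0,[4,8,0],[0,0,0]],[0,[3,6,0],[0,0,0]],[0,[2.7,5.8,0],[0,0,0]],[0,[0,0,0],[0,0,0]],[0,[0,0,0],[0,0,0]],[0,[0,0,0],[0,0,0]],[0,[0,0,0],[0,0,0]],[0,[0,0,0],[0,0,0]],[0,[0,0,0],[0,0,0]]]'; python3 -c "
from h import *
st()"
```

```text
time_s: 34.8
ee_pos: [531.2, 82.5, 44.7]
ee_rot: [-90.2, 24.7, -179.9]
force: [-0.5, 0.1, -2.4]
gripper_width: 32.7
{'time_s': 34.8, 'qpos': [10.04, 17.57, 127.11, -19.82, 11.6, 118.48], 'qvel': [-0.02, 0.13, 0.1, -0.16, -0.0, 0.08], 'effort': [-0.0, -33.74, -15.98, -0.19, -1.97, 0.01], 'ee_pos': [531.24, 82.47, 44.67], 'ee_rot': [-90.22, 24.68, -179.88], 'force': [-0.46, 0.12, -2.44], 'torque': [0.03, 0.42, -0.01], 'gripper_width': 32.67}
```

```bash
python3 -m handwheel '[[0,[0,0.8,0],[0,0,0]],[0,[0,0,0],[0,0,0]],[0,[1,0,0],[0,0,0]],[0,[1,0,0],[0,0,0]],[0,[1,0,0],[0,0,0]],[0,[1,0,0],[0,0,0]],[0,[0,0,0],[0,0,0]],[0,[0,0,0],[0,0,0]],[0,[0,0,0],[0,0,0]],[0,[0,0,0],[0,0,0]]]'; python3 -c "
from h import *
s=st();print('u',np.dot(s['force'],U),'n',np.dot(s['force'],N))"
```

```text
time_s: 35.63
ee_pos: [529.7, 82.7, 43.0]
ee_rot: [-90.3, 24.9, -179.9]
force: [5.3, -2.1, -1.6]
gripper_width: 32.9
{'time_s': 35.63, 'qpos': [10.1, 17.64, 127.55, -21.07, 10.95, 119.77], 'qvel': [-0.02, -0.08, -0.1, 0.05, 0.04, 0.08], 'effort': [1.57, -32.65, -12.66, 0.21, -0.98, 0.13], 'ee_pos': [529.66, 82.69, 42.97], 'ee_rot': [-90.26, 24.86, -179.86], 'force': [5.27, -2.12, -1.65], 'torque': [-0.46, -0.51, -0.1], 'gripper_width': 32.86}
u 4.079290691241649 n -3.722756437332571
```

```bash
python3 -m handwheel '[[0,[0,0.8,0],[0,0,0]],[0,[0,0,0],[0,0,0]],[0.5,[0,0,0],[0,0,0]],[0.5,[0,0,0],[0,0,0]],[0.5,[0,0,0],[0,0,0]],[0.5,[0,-5,0],[0,0,0]],[0.5,[0,-15,0],[0,0,0]],[0.5,[0,-30,0],[0,0,0]],[0.5,[0,-40,0],[0,0,0]],[0.5,[0,-40,0],[0,0,0]]]'
python3 - <<'E'
from h import *
for n in('top','side'):
    im=shot(n,n[0]+'11.png'); caps(im,n,30)
seat(82.6)
a=np.hstack([cv2.resize(cv2.imread('pics/t11.png')[180:260,140:260],(400,400)),cv2.resize(cv2.imread('pics/s11.png')[120:240,150:270],(400,400))]);cv2.imwrite('pics/j11.png',a)
E
```

```text
time_s: 36.47
ee_pos: [471.6, 81.8, 159.3]
ee_rot: [-90.2, 24.4, -179.9]
force: [1.4, -0.3, 0.9]
gripper_width: 45.9
top [239.6 208.7] 108 [592.6  88.   30. ]
top [168.  210.6] 113 [592.1 286.   30. ]
top [381.  222.3] 65 [ 545.4 -297.4   30. ]
top [413.6 233.9] 56 [ 511.6 -383.7   30. ]
top [241.4 243.5] 69 [496.5  84.1  30. ]
top [170.4 245.4] 69 [495.9 278.5  30. ]
top [388.4 249.4] 69 [ 471.2 -313.5   30. ]
top [422.1 258.8] 57 [ 444.  -402.1   30. ]
side [219.9 158.1] 36 [602.  327.9  30. ]
side [250.  197.9] 53 [603.2 129.2  30. ]
side [224.1 219.9] 49 [502.1  97.9  30. ]
side [428.5 268.3] 133 [ 875.7 -324.9   30. ]
side [317.8 326. ] 62 [ 548.4 -298.3   30. ]
side [294.6 349.1] 74 [ 473.4 -314.5   30. ]
side [327.1 367.2] 125 [ 512.2 -385.5   30. ]
side [306.3 392.3] 133 [ 444.9 -403.9   30. ]
pred upper top [239.63103382 211.49149562] [239.94472915 206.25615567] lower [241.2167688  244.33597839] if tipped upper [240.62462239 205.62505118]
side upper [247.28188435 197.82821644] lower [221.98834203 219.50261435]
```

View pics/j11.png

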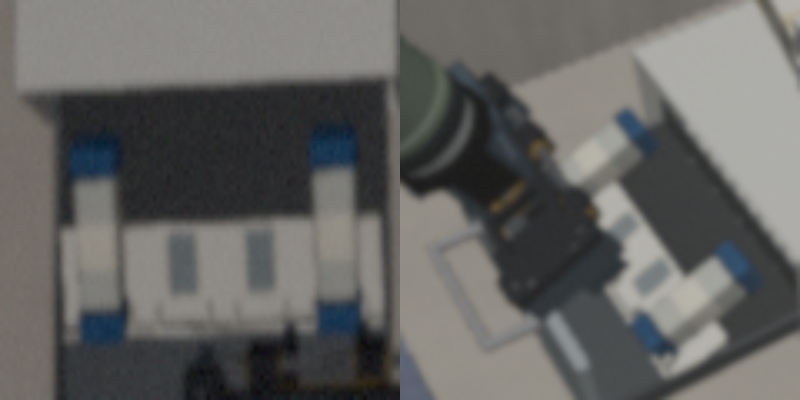

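```bash
python3 -m handwheel '[[0.5,[0,-30,0],[0,0,0]],[0.5,[0,-20,20],[0,0,-5]],[0.5,[0,0,40],[0,0,-5]],[0.5,[0,0,40],[0,0,-5]],[0.5,[0,0,40],[0,0,-5]],[0.5,[0,0,40],[0,0,-4.6]],[0.5,[0,0,40],[0,0,0]],[0.5,[0,0,40],[0,0,0]],[0.5,[0,0,40],[0,0,0]],[0.5,[0,0,40],[0,0,0]]]'
python3 -m handwheel '[[0.5,[0,0,40],[0,-7.1,0]],[0.5,[0,0,0],[0,-7.1,0]],[0.5,[0,0,0],[0,-7.1,0]],[0.5,[0,0,0],[0,-7.1,0]],[0.5,[0,0,0],[0,-7.1,0]],[0.5,[0,0,0],[0,-7.1,0]],[0.5,[0,0,0],[0,-7.1,0]],[0.5,[0,0,0],[0,-7.1,0]],[0.5,[0,0,0],[0,-7.1,0]],[0.5,[0,0,0],[0,-4,0]]]'
python3 -m handwheel '[[0.5,[0,0,0],[0,0,0]],[0.5,[0,0,0],[0,0,0]],[0.5,[0,0,0],[0,0,0]],[0.5,[0,0,0],[0,0,0]],[0.5,[0,0,0],[0,0,0]],[0.5,[0,0,0],[0,0,0]],[0.5,[0,0,0],[0,0,0]],[0.5,[0,0,0],[0,0,0]],[0.5,[0,0,0],[0,0,0]],[0.5,[0,0,0],[0,0,0]]]'
```

```text
time_s: 37.4
ee_pos: [453.4, -260.0, 202.4]
ee_rot: [-90.3, -0.1, -179.8]
force: [0.5, 1.0, 0.2]
gripper_width: 45.6
time_s: 38.23
ee_pos: [453.9, -297.1, 202.3]
ee_rot: [-90.2, 0.2, -111.7]
force: [-0.1, 0.1, -0.6]
gripper_width: 45.4
time_s: 39.07
ee_pos: [454.4, -297.6, 203.5]
ee_rot: [-90.0, 0.2, -112.0]
force: [0.2, -0.4, 0.9]
gripper_width: 45.5
```

```bash
python3 - <<'E'
from h import *
s=env.state();R0=R.from_euler('xyz',s['ee_rot'],degrees=True).as_matrix()
print('tool move to D+20',R0.T@(np.array([536.9,-322.7,80])-s['ee_pos']))
E
```

```text
tool move to D+20 [ -7.29383172 123.48581351  85.9381564 ]
```

```bash
python3 -m handwheel '[[0.5,[-2.4,0,28.6],[0,0,0]],[0.5,[-2.4,0,28.6],[0,0,0]],[0.5,[-2.4,0,28.6],[0,0,0]],[0.5,[0,40,0],[0,0,0]],[0.5,[0,40,0],[0,0,0]],[0.5,[0,43,0],[0,0,0]],[0.5,[0,0,0],[0,0,0]],[0.5,[0,0,0],[0,0,0]],[0.5,[0,0,0],[0,0,0]],[0.5,[0,0,0],[0,0,0]]]'
python3 - <<'E'
from h import *
im=shot('side','s12.png'); caps(im,'side',30); cv2.imwrite('pics/c12.png',cv2.resize(cv2.imread('pics/s12.png')[250:410,230:400],(640,600)))
E
```

```text
side [421.4 262.8] 26 [ 871.7 -303.4   30. ]
side [431.8 270.6] 78 [ 877.8 -334.4   30. ]
side [317.6 326.1] 64 [ 547.9 -298.3   30. ]
side [294.5 349.1] 73 [ 473.2 -314.5   30. ]
side [327.1 367.1] 122 [ 512.4 -385.4   30. ]
side [306.2 392.3] 131 [ 444.8 -403.7   30. ]out of range: a shift must lie within [-41.7, 41.7]
```

View pics/c12.png

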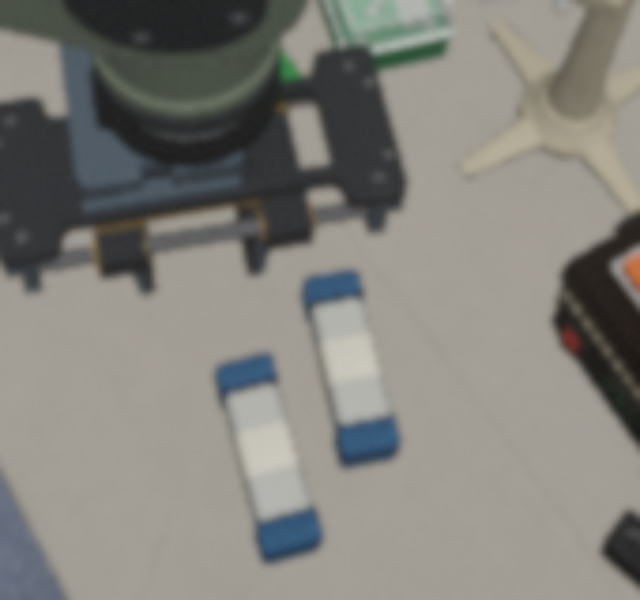

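```bash
python3 -m handwheel '[[0.5,[-2.4,0,28.6],[0,0,0]],[0.5,[-2.4,0,28.6],[0,0,0]],[0.5,[-2.4,0,28.6],[0,0,0]],[0.5,[0,40,0],[0,0,0]],[0.5,[0,40,0],[0,0,0]],[0.5,[0,40,0],[0,0,0]],[0.5,[0,0,0],[0,0,0]],[0.5,[0,0,0],[0,0,0]],[0.5,[0,0,0],[0,0,0]],[0.5,[0,0,0],[0,0,0]]]'
python3 - <<'E'
from h import *
im=shot('side','s13.png'); caps(im,'side',30); cv2.imwrite('pics/c13.png',cv2.resize(cv2.imread('pics/s13.png')[250:410,230:400],(640,600)))
s=env.state();R0=R.from_euler('xyz',s['ee_rot'],degrees=True).as_matrix()
print('tool move to D+20',R0.T@(np.array([536.9,-322.7,7])-s['ee_pos']))
E
```

```text
time_s: 39.95
ee_pos: [538.6, -324.0, 86.7]
ee_rot: [-89.7, 0.1, -112.0]
force: [0.1, 0.4, 0.3]
gripper_width: 45.6
side [429.1 268.5] 105 [ 876.5 -326.2   30. ]
side [294.7 349. ] 75 [ 473.6 -314.5   30. ]
side [327.1 367.1] 124 [ 512.3 -385.6   30. ]
side [306.3 392.4] 131 [ 444.8 -404.    30. ]
tool move to D+20 [-0.32081651 79.64364904 -2.25012051]
```

View pics/c13.png

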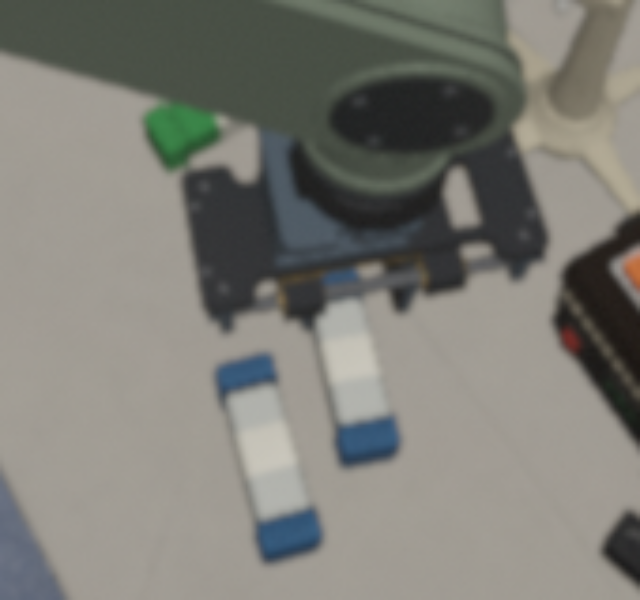

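```bash
python3 -m handwheel '[[0.5,[0,20,-1.7],[0,0,0]],[0.5,[0,20,0],[0,0,0]],[0.5,[0,15,0],[0,0,0]],[0.5,[0,12,0],[0,0,0]],[0.5,[0,12,0],[0,0,0]],[0.5,[0,0,0],[0,0,0]],[0,[0,0,0],[0,0,0]],[0,[0,0,0],[0,0,0]],[0,[0,0,0],[0,0,0]],[0,[0,0,0],[0,0,0]]]' 45
python3 -m handwheel '[[0,[0,0,0],[0,0,0]],[0,[0,0,0],[0,0,0]],[0,[0,-5,0],[0,0,0]],[0,[0,-10,0],[0,0,0]],[0,[0,-10,0],[0,0,0]],[0,[0,-5,0],[0,0,0]],[0,[0,0,0],[0,0,0]],[0,[0,0,0],[0,0,0]],[0,[0,0,0],[0,0,0]],[0,[0,0,0],[0,0,0]]]'
python3 feel.py s14.png
```

```text
time_s: 40.83
ee_pos: [536.1, -322.4, 5.5]
ee_rot: [-89.9, 0.2, -112.0]
force: [0.7, -0.6, 0.9]
gripper_width: 32.7
time_s: 41.67
ee_pos: [534.7, -321.7, 34.0]
ee_rot: [-90.1, 0.2, -112.0]
force: [0.7, -0.4, -2.8]
gripper_width: 32.7
[[ 0.139 -0.021  0.062]
 [ 0.108 -0.045  0.079]
 [ 0.095 -0.021  0.099]
 [ 0.08   0.037  0.056]] [ 0.106 -0.013  0.074]
side [220.  158.3] 38 [596.  308.6  48. ]
side [421.4 262.7] 27 [ 860.5 -308.1   48. ]
side [432.  270.4] 78 [ 867.  -338.5   48. ]
side [294.6 349. ] 76 [ 470.3 -319.2   48. ]
side [326.4 363.8] 133 [ 510.9 -382.4   48. ]
side [306.2 392.4] 130 [ 442.1 -406.9   48. ]
```

```bash
python3 feel.py s14b.png | head -5; python3 -m handwheel '[[0,[0,10,0],[0,0,0]],[0,[0,10,0],[0,0,0]],[0,[0,9,0],[0,0,0]],[0,[0,0,0],[0,0,0]],[0.5,[0,0,0],[0,0,0]],[0.5,[0,0,0],[0,0,0]],[0.5,[0,0,0],[0,0,0]],[0.5,[0,0,0],[0,0,0]],[0.5,[0,-30,0],[0,0,0]],[0.5,[0,-20,0],[0,0,0]]]'
python3 -c "
from h import *
im=env.grab_frame('top');print([(p[:2].round(1)) for a,b,p in caps(im,'top',30,show=False)])
im=env.grab_frame('side');print([(p[:2].round(1)) for a,b,p in caps(im,'side',30,show=False)])"
```

```text
[[ 0.059  0.039  0.101]
 [ 0.072  0.012  0.043]
 [ 0.067  0.009  0.085]
 [-0.005  0.023  0.064]] [0.048 0.021 0.073]
side [219.6 157.9] 35 [595.7 311.1  48. ]
time_s: 42.9
ee_pos: [534.9, -321.9, 55.8]
ee_rot: [-90.1, 0.2, -112.0]
force: [0.6, -0.8, 0.7]
gripper_width: 45.6
[array([592.7,  88.3]), array([591.9, 285.9]), array([ 542.4, -296.5]), array([496.8,  85.2]), array([496. , 278.5])]
[array([601.8, 328.1]), array([ 876.9, -326. ]), array([ 473.6, -314.5]), array([ 508.5, -384.1]), array([ 444.8, -403.9])]
```

```bash
python3 -m handwheel '[[0.5,[20,0,0],[0,0,0]],[0.5,[20,0,0],[0,0,0]],[0.5,[0,20,0],[0,0,0]],[0.5,[0,15,0],[0,0,0]],[0.5,[0,14,0],[0,0,0]],[0.5,[0,0,0],[0,0,0]],[0.5,[0,0,0],[0,0,0]],[0,[0,0,0],[0,0,0]],[0,[0,0,0],[0,0,0]],[0,[0,0,0],[0,0,0]]]' 45
python3 -m handwheel '[[0,[0,0,0],[0,0,0]],[0,[0,0,0],[0,0,0]],[0,[0,-5,0],[0,0,0]],[0,[0,-10,0],[0,0,0]],[0,[0,-10,0],[0,0,0]],[0,[0,-5,0],[0,0,0]],[0,[0,0,0],[0,0,0]],[0,[0,0,0],[0,0,0]],[0,[0,0,0],[0,0,0]],[0,[0,0,0],[0,0,0]]]'
python3 feel.py s15.png
```

```text
time_s: 43.83
ee_pos: [520.7, -359.2, 7.2]
ee_rot: [-89.9, 0.2, -112.0]
force: [0.7, 0.1, 1.0]
gripper_width: 32.6
time_s: 44.67
ee_pos: [519.8, -358.8, 35.8]
ee_rot: [-90.1, 0.2, -112.0]
force: [-0.6, 0.8, -2.9]
gripper_width: 32.6
[[ 0.083 -0.005  0.024]
 [ 0.052  0.006  0.005]
 [ 0.097 -0.011 -0.019]
 [ 0.054 -0.042  0.019]] [ 0.071 -0.013  0.007]
side [219.4 157.7] 33 [595.7 312.1  48. ]
side [249.  196.4] 36 [597.5 121.5  48. ]
side [431.9 270.5] 80 [ 866.6 -338.5   48. ]
side [421.5 262.8] 27 [ 860.5 -308.5   48. ]
side [326.3 363.6] 139 [ 511.  -381.9   48. ]
side [306.3 392.3] 133 [ 442.2 -406.8   48. ]
```

```bash
python3 -m handwheel '[[0,[0,-20,0],[0,0,0]],[0,[0,-40,0],[0,0,0]],[0,[0,-40,0],[0,0,0]],[0,[0,-40,0],[0,4,0]],[0,[0,-25,0],[0,7.1,0]],[0,[0,0,0],[0,7.1,0]],[0,[0,0,0],[0,7.1,0]],[0,[0,0,0],[0,7.1,0]],[0,[0,0,0],[0,7.1,0]],[0,[0,0,0],[0,7.1,0]]]'
python3 -m handwheel '[[0,[0,0,0],[0,7.1,0]],[0,[0,0,0],[0,7.1,0]],[0,[0,0,0],[0,7.1,0]],[0,[-1,0,-20],[0,0,0]],[0,[-1,0,-40],[0,0,0]],[0,[-1,0,-40],[0,0,0]],[0,[-1,0,-40],[0,0,0]],[0,[-1,0,-40],[0,0,0]],[0,[-1,0,-40],[0,0,0]],[0,[-1,0,-40],[0,0,0]]]'
python3 -m handwheel '[[0,[-1,0,-40],[0,0,0]],[0,[-1,0,-40],[0,0,0]],[0,[-1,0,-40],[0,0,0]],[0,[-1,0,-40],[0,0,0]],[0,[-1,0,-40],[0,0,0]],[0,[-1,0,-40],[0,0,5]],[0,[0,0,-5],[0,0,5]],[0,[0,0,0],[0,0,5]],[0,[0,0,0],[0,0,5]],[0,[0,0,0],[0,0,5]]]'
python3 -c "
from h import *
env.grab_frame('top');s=st();R0=R.from_euler('xyz',s['ee_rot'],degrees=True).as_matrix()
print(R0.T@(np.array([533,146.4,78])-s['ee_pos']))"
```

```text
time_s: 45.7
ee_pos: [519.9, -359.4, 201.1]
ee_rot: [-90.2, 0.1, -159.0]
force: [0.6, 0.1, -2.6]
gripper_width: 32.6
time_s: 46.53
ee_pos: [526.2, -97.8, 202.1]
ee_rot: [-90.2, 0.0, -180.0]
force: [0.1, -0.1, -3.1]
gripper_width: 32.8
time_s: 47.37
ee_pos: [531.9, 146.0, 203.3]
ee_rot: [-90.2, 25.2, -180.0]
force: [-0.1, -0.8, -1.7]
gripper_width: 32.8
{'time_s': 47.42, 'qpos': [18.87, 5.71, 113.34, -12.63, 37.81, 117.18], 'qvel': [-1.78, 2.69, -4.14, 7.9, 14.45, -10.36], 'effort': [-1.13, -27.18, -32.16, -1.13, -4.0, 0.22], 'ee_pos': [527.04, 144.78, 200.36], 'ee_rot': [-90.12, 24.96, -179.92], 'force': [-6.66, -1.63, -3.83], 'torque': [-0.05, 0.84, -0.01], 'gripper_width': 32.65}
[ 46.23197165 113.44573465  -1.37997991]
```

```bash
python3 -m handwheel '[[0,[0,0,0],[0,0,0]],[0,[0,0,0],[0,0,0]],[0,[0,0,0],[0,0,0]],[0,[0,0,0],[0,0,0]],[0,[13,28,0],[0,0,0]],[0,[13,28,0],[0,0,0]],[0,[13,28,0],[0,0,0]],[0,[0,0,0],[0,0,0]],[0,[0,0,0],[0,0,0]],[0,[0,0,0],[0,0,0]]]'
python3 -c "
from h import *
env.grab_frame('top');s=st();R0=R.from_euler('xyz',s['ee_rot'],degrees=True).as_matrix()
print(R0.T@(np.array([533,146.4,46])-s['ee_pos']))"
```

```text
time_s: 48.25
ee_pos: [534.7, 146.2, 112.2]
ee_rot: [-90.3, 25.2, 179.9]
force: [0.6, 0.2, -1.7]
gripper_width: 32.8
{'time_s': 48.3, 'qpos': [18.71, 12.52, 120.26, -18.85, 24.2, 124.37], 'qvel': [0.17, -0.91, 0.2, -0.23, -0.16, 0.26], 'effort': [-0.04, -31.74, -19.37, -0.46, -1.76, 0.01], 'ee_pos': [534.89, 146.34, 112.8], 'ee_rot': [-90.3, 25.28, 179.94], 'force': [1.09, 0.25, -2.5], 'torque': [0.04, 0.41, 0.05], 'gripper_width': 32.8}
[30.23602061 59.59951424  0.2594862 ]
```

```bash
python3 -m handwheel '[[0,[8,16,0],[0,0,0]],[0,[8,16,0],[0,0,0]],[0,[0,0,0],[0,0,0]],[0,[0,0,0],[0,0,0]],[0,[0,0,0],[0,0,0]],[0,[5,10,0],[0,0,0]],[0,[5,10,0],[0,0,0]],[0,[3,6,0],[0,0,0]],[0,[0,0,0],[0,0,0]],[0,[0,0,0],[0,0,0]]]'
python3 -c "
from h import *
env.grab_frame('top');s=st();R0=R.from_euler('xyz',s['ee_rot'],degrees=True).as_matrix()
print(R0.T@(np.array([529.6,146.4,42.3])-s['ee_pos']))"
```

```text
time_s: 49.13
ee_pos: [531.9, 146.3, 46.8]
ee_rot: [-90.2, 25.2, 180.0]
force: [0.4, -0.1, -1.8]
gripper_width: 32.8
{'time_s': 49.18, 'qpos': [18.83, 18.52, 125.09, -32.21, 14.47, 138.55], 'qvel': [0.07, -0.08, -0.21, -0.2, -0.11, 0.28], 'effort': [-0.01, -34.39, -15.88, -0.39, -1.45, 0.01], 'ee_pos': [532.06, 146.37, 47.08], 'ee_rot': [-90.27, 25.19, 179.97], 'force': [0.91, 0.48, -2.07], 'torque': [-0.0, 0.4, 0.03], 'gripper_width': 32.88}
[ 4.26071043  3.27573882 -0.01291552]
```

```bash
python3 -m handwheel '[[0,[0,1.5,0],[0,0,0]],[0,[0,1,0],[0,0,0]],[0,[1,0,0],[0,0,0]],[0,[1,0,0],[0,0,0]],[0,[1,0,0],[0,0,0]],[0,[1,0,0],[0,0,0]],[0,[0.7,0,0],[0,0,0]],[0,[0,0,0],[0,0,0]],[0,[0,0,0],[0,0,0]],[0,[0,0,0],[0,0,0]]]'; python3 -c "
from h import *
s=st();print('u',np.dot(s['force'],U),'n',np.dot(s['force'],N)); print(np.array(s['ee_pos'])+19.9*U+10.8*N)"
```

```text
time_s: 50.02
ee_pos: [529.5, 146.2, 42.4]
ee_rot: [-90.2, 25.2, -180.0]
force: [3.7, -3.4, -1.0]
gripper_width: 33.0
{'time_s': 50.02, 'qpos': [18.94, 18.84, 125.7, -34.47, 13.72, 140.91], 'qvel': [-0.12, -0.03, 0.14, 0.05, 0.06, -0.01], 'effort': [2.02, -33.64, -13.1, 0.21, -1.15, 0.17], 'ee_pos': [529.46, 146.23, 42.44], 'ee_rot': [-90.24, 25.22, -179.97], 'force': [3.69, -3.41, -1.0], 'torque': [-0.54, -0.48, -0.1], 'gripper_width': 33.0}
u 2.9241090931317157 n -2.4653235312621398
[542.93535517 146.22990524  60.64062689]
```

```bash
python3 -m handwheel '[[0,[0,0.6,0],[0,0,0]],[0,[0,0,0],[0,0,0]],[0.5,[0,0,0],[0,0,0]],[0.5,[0,0,0],[0,0,0]],[0.5,[0,0,0],[0,0,0]],[0.5,[0,-5,0],[0,0,0]],[0.5,[0,-15,0],[0,0,0]],[0.5,[0,-30,0],[0,0,0]],[0.5,[0,-40,0],[0,0,0]],[0.5,[0,-40,0],[0,0,0]]]'
python3 - <<'E'
from h import *
for n in('top','side'):
    im=shot(n,n[0]+'16.png'); caps(im,n,30)
seat(146.2)
a=np.hstack([cv2.resize(cv2.imread('pics/t16.png')[180:260,140:260],(400,400)),cv2.resize(cv2.imread('pics/s16.png')[120:240,150:270],(400,400))]);cv2.imwrite('pics/j16.png',a)
E
```

```text
time_s: 50.85
ee_pos: [470.8, 145.4, 158.6]
ee_rot: [-90.2, 24.8, -180.0]
force: [1.3, -0.7, -0.4]
gripper_width: 45.7
top [239.6 208.6] 106 [592.7  87.9  30. ]
top [168.1 210.6] 114 [592.2 285.8  30. ]
top [215.8 209.6] 111 [591.7 153.6  30. ]
top [240.9 243.4] 64 [496.8  85.6  30. ]
top [170.4 245.4] 69 [495.9 278.5  30. ]
top [217.3 244.3] 66 [495.8 150.1  30. ]
top [388.3 249.3] 69 [ 471.4 -313.1   30. ]
top [422.  258.9] 53 [ 443.6 -401.7   30. ]
side [219.2 157.5] 31 [601.3 331.4  30. ]
side [239.  183.4] 51 [602.7 197.8  30. ]
side [249.9 197.7] 51 [603.1 129.8  30. ]
side [214.  204.8] 44 [501.7 163.   30. ]
side [223.9 219.7] 47 [501.9  98.7  30. ]
side [428.3 268.3] 131 [ 875.2 -324.7   30. ]
side [294.5 349.1] 75 [ 473.2 -314.4   30. ]
side [306.3 392.3] 133 [ 444.9 -403.9   30. ]
pred upper top [215.5117706  212.09095741] [216.07393057 206.85468161] lower [217.51715591 244.89228913] if tipped upper [217.14125432 206.21446831]
side upper [236.46785675 183.2314407 ] lower [211.99179802 204.32812392]
```

View pics/j16.png

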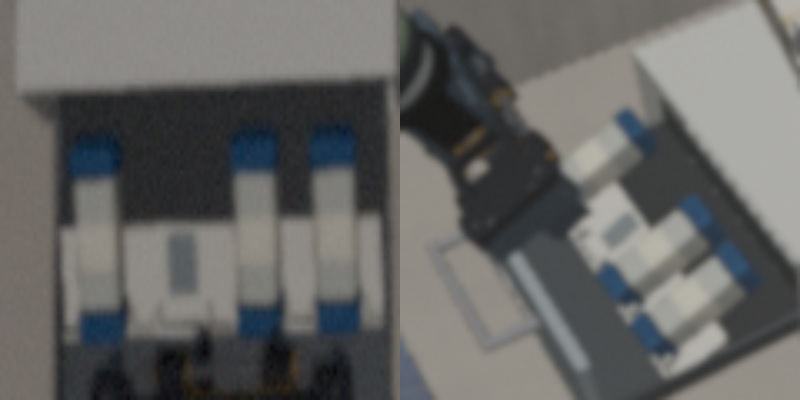

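```bash
python3 -m handwheel '[[0.6,[0,-30,0],[0,0,0]],[0.6,[0,-20,20],[0,0,-5]],[0.6,[0,0,40],[0,0,-5]],[0.6,[0,0,40],[0,0,-5]],[0.6,[0,0,40],[0,0,-5]],[0.6,[0,0,40],[0,0,-5]],[0.6,[0,0,40],[0,0,0]],[0.6,[0,0,40],[0,0,0]],[0.6,[0,0,40],[0,0,0]],[0.6,[0,0,40],[0,0,0]]]'
python3 -m handwheel '[[0.6,[0,0,40],[0,0,0]],[0.6,[0,0,40],[0,0,0]],[0.6,[0,0,40],[0,0,0]],[0.6,[0,0,25],[0,-7.1,0]],[0.6,[0,0,0],[0,-7.1,0]],[0.6,[0,0,0],[0,-7.1,0]],[0.6,[0,0,0],[0,-7.1,0]],[0.6,[0,0,0],[0,-7.1,0]],[0.6,[0,0,0],[0,-7.1,0]],[0.6,[0,0,0],[0,-7.1,0]]]'
python3 -m handwheel '[[0.6,[0,0,0],[0,-7.1,0]],[0.6,[0,0,0],[0,-7.1,0]],[0.6,[0,0,0],[0,-7.1,0]],[0.6,[0,0,0],[0,-1.6,0]],[0.6,[0,0,0],[0,0,0]],[0.6,[0,0,0],[0,0,0]],[0.6,[0,0,0],[0,0,0]],[0.6,[0,0,0],[0,0,0]],[0.6,[0,0,0],[0,0,0]],[0.6,[0,0,0],[0,0,0]]]'
python3 -c "
from h import *
s=st();R0=R.from_euler('xyz',s['ee_rot'],degrees=True).as_matrix()
print(R0.T@(np.array([464.3,-339.3,6.5])-s['ee_pos']))"
```

```text
time_s: 51.78
ee_pos: [451.4, -196.2, 201.8]
ee_rot: [-90.3, -0.0, -179.9]
force: [1.0, 1.7, -1.0]
gripper_width: 55.2
time_s: 52.62
ee_pos: [452.0, -339.1, 201.2]
ee_rot: [-90.2, 0.2, -129.9]
force: [-0.4, -0.5, -0.2]
gripper_width: 54.8
time_s: 53.45
ee_pos: [452.4, -339.6, 202.2]
ee_rot: [-90.0, 0.2, -107.3]
force: [0.1, 0.2, -0.4]
gripper_width: 54.8
{'time_s': 53.45, 'qpos': [-38.16, 17.96, 91.9, 0.18, 70.23, -20.89], 'qvel': [-0.07, 0.1, -0.17, -0.06, 0.01, -0.0], 'effort': [0.0, -40.52, -22.85, 0.07, 0.07, 0.0], 'ee_pos': [452.38, -339.63, 202.21], 'ee_rot': [-90.03, 0.19, -107.34], 'force': [0.11, 0.22, -0.37], 'torque': [-0.0, -0.07, 0.02], 'gripper_width': 54.79}
[ -3.19967109 195.7124401   11.38429877]
```

```bash
python3 -m handwheel '[[0.6,[-3.5,20,11],[0,0,0]],[0.6,[0,40,0],[0,0,0]],[0.6,[0,40,0],[0,0,0]],[0.6,[0,40,0],[0,0,0]],[0.6,[0,0,0],[0,0,0]],[0.6,[0,20,0],[0,0,0]],[0.6,[0,20,0],[0,0,0]],[0.6,[0,15,0],[0,0,0]],[0.6,[0,0,0],[0,0,0]],[0.6,[0,0,0],[0,0,0]]]'
python3 -m handwheel '[[0,[0,0,0],[0,0,0]],[0,[0,0,0],[0,0,0]],[0,[0,0,0],[0,0,0]],[0,[0,0,0],[0,0,0]],[0,[0,-5,0],[0,0,0]],[0,[0,-10,0],[0,0,0]],[0,[0,-10,0],[0,0,0]],[0,[0,-5,0],[0,0,0]],[0,[0,0,0],[0,0,0]],[0,[0,0,0],[0,0,0]]]' 45
python3 feel.py s17.png
```

```text
time_s: 54.28
ee_pos: [464.7, -339.5, 8.5]
ee_rot: [-90.0, 0.2, -107.3]
force: [0.4, -1.3, 0.8]
gripper_width: 55.0
time_s: 55.12
ee_pos: [464.2, -339.2, 37.8]
ee_rot: [-90.0, 0.2, -107.3]
force: [-0.4, -0.1, -2.6]
gripper_width: 32.7
[[ 0.019  0.006 -0.044]
 [ 0.109  0.015 -0.064]
 [ 0.11   0.015  0.039]
 [ 0.061  0.006 -0.02 ]] [ 0.075  0.011 -0.022]
side [219.1 157.3] 29 [595.6 314.4  48. ]
side [195.  176.8] 40 [496.9 278.5  48. ]
side [239.2 183.6] 49 [596.9 181.4  48. ]
side [250.5 198.5] 62 [597.4 112.3  48. ]
side [431.9 269.5] 86 [ 868.6 -336.5   48. ]
side [421.5 262.7] 28 [ 860.8 -308.2   48. ]
side [305.6 389.3] 143 [ 444.3 -401.2   48. ]
```

```bash
python3 -m handwheel '[[0,[0,-20,0],[0,0,0]],[0,[0,-40,0],[0,0,0]],[0,[0,-40,0],[0,0,0]],[0,[0,-40,0],[0,-4,0]],[0,[0,-25,0],[0,-7.1,0]],[0,[0,0,0],[0,-7.1,0]],[0,[0,0,0],[0,-7.1,0]],[0,[0,0,0],[0,-7.1,0]],[0,[0,0,0],[0,-7.1,0]],[0,[0,0,0],[0,-7.1,0]]]'
python3 -m handwheel '[[0,[0,0,0],[0,-7.1,0]],[0,[0,0,0],[0,-7.1,0]],[0,[0,0,0],[0,-7.1,0]],[0,[0,0,0],[0,-7.1,0]],[0,[0,0,0],[0,-7.1,0]],[0,[0,0,0],[0,-7.1,0]],[0,[0,0,0],[0,-7.1,0]],[0,[0,0,0],[0,-7.1,0]],[0,[0,0,0],[0,-3.9,0]],[0,[0,0,0],[0,0,0]]]'
python3 -m handwheel '[[0,[5,0,20],[0,0,0]],[0,[5,0,40],[0,0,0]],[0,[5,0,40],[0,0,0]],[0,[5,0,40],[0,0,0]],[0,[5,0,40],[0,0,0]],[0,[5,0,40],[0,0,0]],[0,[5,0,40],[0,0,0]],[0,[5,0,40],[0,0,0]],[0,[5,0,40],[0,0,0]],[0,[5,0,40],[0,0,0]]]'
python3 -m handwheel '[[0,[5,0,40],[0,0,0]],[0,[5,0,40],[0,0,0]],[0,[5,0,40],[0,0,0]],[0,[5,0,40],[0,0,0]],[0,[0,0,8],[0,0,-5]],[0,[0,0,0],[0,0,-5]],[0,[0,0,0],[0,0,-5]],[0,[0,0,0],[0,0,-5]],[0,[0,0,0],[0,0,-5]],[0,[0,0,0],[0,0,0]]]'
```

```text
time_s: 56.15
ee_pos: [463.6, -339.3, 201.7]
ee_rot: [-89.9, 0.2, -60.4]
force: [1.0, -0.1, -2.2]
gripper_width: 32.6
time_s: 56.98
ee_pos: [463.7, -339.4, 201.6]
ee_rot: [-89.8, 0.0, 0.0]
force: [0.1, -0.0, -2.2]
gripper_width: 32.6
time_s: 57.82
ee_pos: [513.8, 42.3, 203.4]
ee_rot: [-89.8, -0.0, -0.2]
force: [0.5, -0.1, -2.2]
gripper_width: 32.5
time_s: 58.65
ee_pos: [529.2, 207.1, 201.3]
ee_rot: [-90.0, -24.7, -0.1]
force: [-0.5, -1.2, -3.0]
gripper_width: 33.0
```

```bash
python3 -m handwheel '[[0,[0,0,0],[0,0,0]],[0,[0,0,0],[0,0,0]],[0,[0,0,0],[0,0,0]],[0,[0,0,0],[0,0,0]],[0,[0,0,0],[0,0,0]],[0,[0,0,0],[0,0,0]],[0,[0,0,0],[0,0,0]],[0,[0,0,0],[0,0,0]],[0,[0,0,0],[0,0,0]],[0,[0,0,0],[0,0,0]]]'
python3 -c "
from h import *
env.grab_frame('top');s=st();R0=R.from_euler('xyz',s['ee_rot'],degrees=True).as_matrix()
print(R0.T@(np.array([532.2,210,80])-s['ee_pos']))"
```

```text
time_s: 59.48
ee_pos: [534.2, 208.4, 204.1]
ee_rot: [-89.8, -25.0, -0.1]
force: [-0.7, 0.7, -2.2]
gripper_width: 33.0
{'time_s': 59.53, 'qpos': [26.39, 8.43, 109.48, -16.59, 40.52, -52.94], 'qvel': [0.01, -0.06, 0.1, 0.05, 0.03, -0.07], 'effort': [-0.02, -32.55, -23.99, -0.83, -1.63, -0.02], 'ee_pos': [534.16, 208.37, 204.09], 'ee_rot': [-89.79, -25.03, -0.11], 'force': [-0.08, -0.11, -3.15], 'torque': [0.06, 0.23, 0.01], 'gripper_width': 32.56}
[-54.27596367 111.61623945   1.22215581]
```

```bash
python3 -m handwheel '[[0,[-13.5,27.9,0.3],[0,0,0]],[0,[-13.5,27.9,0.3],[0,0,0]],[0,[-13.5,27.9,0.3],[0,0,0]],[0,[-13.5,27.9,0.3],[0,0,0]],[0,[0,0,0],[0,0,0]],[0,[0,0,0],[0,0,0]],[0,[0,0,0],[0,0,0]],[0,[0,0,0],[0,0,0]],[0,[0,0,0],[0,0,0]],[0,[0,0,0],[0,0,0]]]'
python3 - <<'E'
from h import *
for n in('top','side'):
    im=shot(n,n[0]+'18.png')
s=st();R0=R.from_euler('xyz',s['ee_rot'],degrees=True).as_matrix()
print(R0.T@(np.array([532.2,210,46])-s['ee_pos']))
a=np.hstack([cv2.resize(cv2.imread('pics/t18.png')[180:260,140:260],(400,400)),cv2.resize(cv2.imread('pics/s18.png')[120:240,150:270],(400,400))]);cv2.imwrite('pics/j18.png',a)
E
```

```text
time_s: 60.37
ee_pos: [533.4, 210.4, 82.0]
ee_rot: [-89.7, -25.2, -0.2]
force: [1.2, 0.3, -2.6]
gripper_width: 32.8
{'time_s': 60.47, 'qpos': [26.67, 17.18, 119.48, -28.57, 23.08, -38.82], 'qvel': [0.1, 0.27, 0.37, -0.02, -0.14, 0.23], 'effort': [0.0, -35.88, -18.57, -0.65, -1.29, -0.02], 'ee_pos': [532.94, 210.18, 81.26], 'ee_rot': [-89.74, -25.13, -0.14], 'force': [0.97, 0.09, -2.29], 'torque': [0.12, 0.28, 0.04], 'gripper_width': 32.84}
[-15.64576495  31.60704584  -0.32881906]
```

View pics/j18.png

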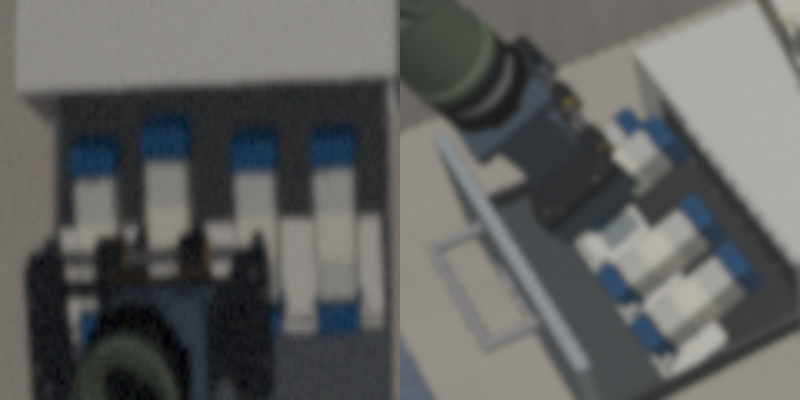

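```bash
python3 -m handwheel '[[0,[-4.6,9.3,0],[0,0,0]],[0,[-4,8,0],[0,0,0]],[0,[-4,8,0],[0,0,0]],[0,[-3,6,-0.3],[0,0,0]],[0,[0,0,0],[0,0,0]],[0,[0,0,0],[0,0,0]],[0,[0,0,0],[0,0,0]],[0,[0,0,0],[0,0,0]],[0,[0,0,0],[0,0,0]],[0,[0,0,0],[0,0,0]]]'
python3 -c "
from h import *
s=st();R0=R.from_euler('xyz',s['ee_rot'],degrees=True).as_matrix()
print(R0.T@(np.array([528.4,210,43.2])-s['ee_pos']))"
```

```text
time_s: 61.3
ee_pos: [531.8, 209.8, 45.6]
ee_rot: [-89.8, -25.1, -0.1]
force: [0.3, 0.0, -1.7]
gripper_width: 32.5
{'time_s': 61.3, 'qpos': [26.7, 20.43, 121.84, -36.47, 18.41, -30.36], 'qvel': [0.07, 0.14, 0.23, -0.14, -0.03, 0.1], 'effort': [0.0, -36.92, -16.46, -0.58, -1.03, -0.02], 'ee_pos': [531.76, 209.83, 45.6], 'ee_rot': [-89.77, -25.07, -0.13], 'force': [0.29, 0.01, -1.68], 'torque': [0.06, 0.3, 0.05], 'gripper_width': 32.46}
[-4.06343237  0.7505349   0.1584185 ]
```

```bash
python3 -m handwheel '[[0,[0,0.8,0],[0,0,0]],[0,[0,0,0],[0,0,0]],[0,[-1,0,0],[0,0,0]],[0,[-1,0,0],[0,0,0]],[0,[-1,0,0],[0,0,0]],[0,[-1,0,0],[0,0,0]],[0,[-0.5,0,0],[0,0,0]],[0,[0,0,0],[0,0,0]],[0,[0,0,0],[0,0,0]],[0,[0,0,0],[0,0,0]]]'; python3 -c "
from h import *
s=st();print('u',np.dot(s['force'],U),'n',np.dot(s['force'],N)); print(np.array(s['ee_pos'])+20*U+9.5*N)"
```

```text
time_s: 62.13
ee_pos: [528.4, 209.9, 42.9]
ee_rot: [-89.8, -25.1, -0.1]
force: [3.2, -1.9, -1.5]
gripper_width: 33.1
{'time_s': 62.13, 'qpos': [26.91, 20.5, 122.38, -37.78, 17.99, -28.83], 'qvel': [-0.04, -0.05, 0.05, 0.01, 0.14, -0.03], 'effort': [1.47, -36.08, -14.45, -0.08, -0.9, 0.09], 'ee_pos': [528.39, 209.89, 42.9], 'ee_rot': [-89.78, -25.08, -0.11], 'force': [3.21, -1.91, -1.49], 'torque': [-0.24, -0.35, -0.03], 'gripper_width': 33.09}
u 2.274248732520933 n -2.707825989495298
[542.50050695 209.88939351  59.9649662 ]
```

Lip contact at the expected place. Next: release, retreat and check.

```bash
python3 -m handwheel '[[0,[0,0.6,0],[0,0,0]],[0,[0,0,0],[0,0,0]],[0.5,[0,0,0],[0,0,0]],[0.5,[0,0,0],[0,0,0]],[0.5,[0,0,0],[0,0,0]],[0.5,[0,-5,0],[0,0,0]],[0.5,[0,-15,0],[0,0,0]],[0.5,[0,-30,0],[0,0,0]],[0.5,[0,-40,0],[0,0,0]],[0.5,[0,-40,0],[0,0,0]]]'
python3 -m handwheel '[[0.2,[0,-40,0],[0,0,5]],[0.2,[0,-20,0],[0,0,5]],[0.2,[0,0,0],[0,0,5]],[0.2,[0,0,0],[0,0,5]],[0.2,[-20,0,0],[0,0,5]],[0.2,[-40,0,0],[0,0,0]],[0.2,[-40,0,0],[0,0,0]],[0.2,[-10,0,0],[0,0,0]],[0.2,[0,0,0],[0,0,0]],[0.2,[0,0,0],[0,0,0]]]'
python3 - <<'E'
from h import *
for n in('top','side'):
    im=shot(n,n[0]+'19.png'); caps(im,n,30)
seat(210);st()
a=np.hstack([cv2.resize(cv2.imread('pics/t19.png')[180:260,140:260],(400,400)),cv2.resize(cv2.imread('pics/s19.png')[120:240,150:270],(400,400))]);cv2.imwrite('pics/j19.png',a)
E
```

```text
time_s: 62.97
ee_pos: [471.3, 209.2, 160.1]
ee_rot: [-89.8, -24.8, -0.1]
force: [0.4, 0.0, 0.9]
gripper_width: 46.0
time_s: 63.8
ee_pos: [340.1, 209.6, 212.3]
ee_rot: [-89.8, -0.3, 0.0]
force: [1.0, -0.7, 0.0]
gripper_width: 18.1
top [215.8 209.5] 113 [592.  153.7  30. ]
top [239.4 208.7] 106 [592.6  88.5  30. ]
top [168.1 210.6] 112 [592.  285.7  30. ]
top [192.  209.8] 110 [592.8 219.5  30. ]
top [217.6 244.1] 64 [496.4 149.3  30. ]
top [240.9 243.5] 65 [496.7  85.4  30. ]
top [170.4 245.4] 70 [495.8 278.7  30. ]
top [194.4 244.9] 59 [495.8 212.8  30. ]
side [219.1 157.3] 29 [601.5 332.6  30. ]
side [228.4 169.3] 44 [602.6 268.3  30. ]
side [195.1 176.7] 38 [501.  296.3  30. ]
side [239.  183.3] 47 [602.9 197.9  30. ]
side [204.7 190.8] 37 [501.8 227.4  30. ]
side [249.8 197.8] 51 [603.  129.8  30. ]
side [213.8 204.8] 43 [501.4 163.5  30. ]
side [224.  219.8] 48 [502.   98.3  30. ]
side [427.4 268.7] 136 [ 872.2 -324.3   30. ]
pred upper top [191.3656943  212.69108562] [192.17609508 207.45388546] lower [193.79035586 245.44923805] if tipped upper [193.63052073 206.8045723 ]
side upper [226.25832463 169.45061302] lower [202.55110462 189.99740005]
{'time_s': 63.9, 'qpos': [29.89, 2.24, 110.4, 0.06, 67.02, -60.09], 'qvel': [-0.34, 0.61, -0.31, -0.06, 0.24, 0.11], 'effort': [0.22, -25.15, -22.09, 0.02, 0.1, -0.0], 'ee_pos': [341.1, 209.68, 212.18], 'ee_rot': [-89.79, -0.26, -0.04], 'force': [0.41, 0.24, -0.16], 'torque': [0.09, -0.07, 0.05], 'gripper_width': 18.3}
```

View pics/j19.png

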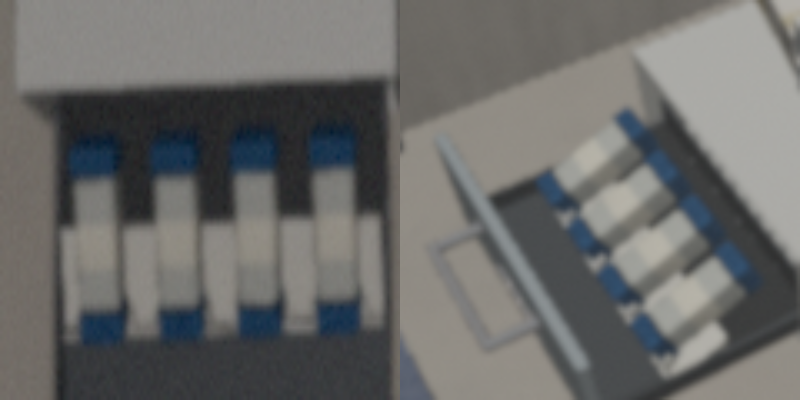

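All four lie in line in their lanes (top view lower caps at rows 244–245, columns 170/194/218/241), and none has tipped. Next: grip the handle and push the drawer home.

```bash
python3 -m handwheel '[[0.45,[20,0,0],[0,0,0]],[0.45,[18,0,0],[0,6.9,0]],[0.45,[0,0,0],[0,7,0]],[0.45,[0,0,0],[0,7,0]],[0.45,[0,0,0],[0,7,0]],[0.45,[0,0,0],[0,7,0]],[0.45,[0,0,0],[0,7,0]],[0.45,[0,0,0],[0,7,0]],[0.45,[0,0,0],[0,7,0]],[0.45,[0,0,0],[0,7,0]]]'
python3 -m handwheel '[[0.45,[0,0,0],[0,7,0]],[0.45,[0,0,0],[0,7,0]],[0.45,[0,0,0],[0,7,0]],[0.45,[0,0,0],[0,6,0]],[0.45,[32,0,0],[0,0,0]],[0.45,[0,0,0],[0,0,0]],[0.45,[0,0,0],[0,0,0]],[0.45,[0,0,0],[0,0,0]],[0.45,[0,0,0],[0,0,0]],[0.45,[0,0,0],[0,0,0]]]'
python3 -c "
from h import *
s=st();R0=R.from_euler('xyz',s['ee_rot'],degrees=True).as_matrix()
print(R0.T@(np.array([378,176,66])-s['ee_pos']))"
```

```text
time_s: 64.73
ee_pos: [379.3, 209.3, 211.8]
ee_rot: [-89.8, 0.1, -63.3]
force: [-0.5, 0.6, -0.5]
gripper_width: 41.2
time_s: 65.57
ee_pos: [378.3, 177.7, 211.8]
ee_rot: [-89.8, 0.2, -89.9]
force: [1.0, 0.0, -0.4]
gripper_width: 40.9
{'time_s': 65.57, 'qpos': [23.51, 3.98, 108.58, 0.1, 67.21, 23.4], 'qvel': [0.05, -0.13, 0.16, -0.18, -0.03, -0.08], 'effort': [-0.15, -26.45, -22.49, 0.08, -0.02, 0.0], 'ee_pos': [378.34, 177.7, 211.77], 'ee_rot': [-89.82, 0.18, -89.93], 'force': [1.01, 0.03, -0.41], 'torque': [-0.04, -0.09, -0.0], 'gripper_width': 40.91}
[  2.14026596 145.76424466  -0.78912653]
```

```bash
python3 -m handwheel '[[0.45,[0,36,0],[0,0,0]],[0.45,[0,36,0],[0,0,0]],[0.45,[0,36,0],[0,0,0]],[0.45,[0,37,0],[0,0,0]],[0.45,[0,0,0],[0,0,0]],[0.45,[0,0,0],[0,0,0]],[0,[0,0,0],[0,0,0]],[0,[0,0,0],[0,0,0]],[0,[0,0,0],[0,0,0]],[0,[0,0,0],[0,0,0]]]' 25
```

```text
time_s: 66.4
ee_pos: [379.5, 178.1, 68.3]
ee_rot: [-89.6, 0.2, -90.0]
force: [0.5, 0.1, 0.5]
gripper_width: 17.7
```

```bash
python3 -m handwheel '[[0,[0,0,0],[0,0,0]],[0,[0,0,0],[0,0,0]],[0,[0,0,0],[0,0,0]],[0,[0,0,1],[0,0,0]],[0,[0,0,2],[0,0,0]],[0,[0,0,3],[0,0,0]],[0,[0,0,4],[0,0,0]],[0,[0,0,5],[0,0,0]],[0,[0,0,6],[0,0,0]],[0,[0,0,6],[0,0,0]]]'
python3 -m handwheel '[[0,[0,0,6],[0,0,0]],[0,[0,0,6],[0,0,0]],[0,[0,0,6],[0,0,0]],[0,[0,0,6],[0,0,0]],[0,[0,0,6],[0,0,0]],[0,[0,0,6],[0,0,0]],[0,[0,0,6],[0,0,0]],[0,[0,0,5],[0,0,0]],[0,[0,0,4],[0,0,0]],[0,[0,0,2],[0,0,0]]]'
python3 - <<'E'
from h import *
for n in('top','side'): shot(n,n[0]+'20.png')
a=np.hstack([cv2.resize(cv2.imread('pics/t20.png')[150:250,130:270],(400,400)),cv2.resize(cv2.imread('pics/s20.png')[110:230,150:290],(400,400))]);cv2.imwrite('pics/j20.png',a)
E
```

```text
time_s: 67.23
ee_pos: [405.3, 177.9, 67.7]
ee_rot: [-89.8, 0.2, -90.0]
force: [-3.4, 1.5, 6.9]
gripper_width: 9.5
time_s: 68.07
ee_pos: [459.0, 178.2, 67.7]
ee_rot: [-89.8, 0.2, -90.0]
force: [-2.2, 2.2, 6.7]
gripper_width: 9.2
```

View pics/j20.png

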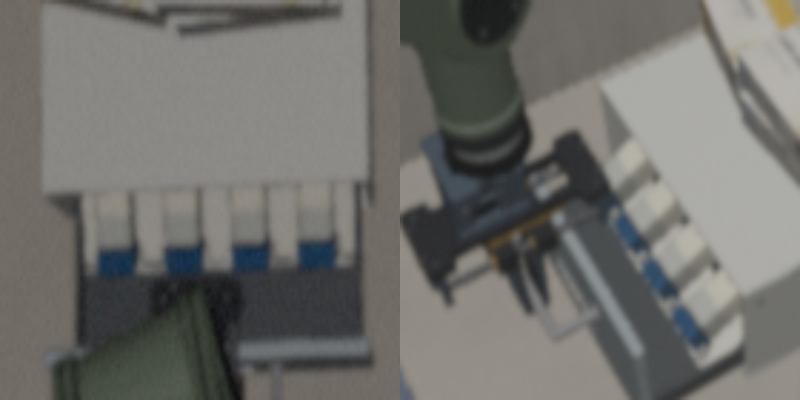

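```bash
python3 -m handwheel '[[0,[0,0,2],[0,0,0]],[0,[0,0,4],[0,0,0]],[0,[0,0,5],[0,0,0]],[0,[0,0,6],[0,0,0]],[0,[0,0,6],[0,0,0]],[0,[0,0,6],[0,0,0]],[0,[0,0,6],[0,0,0]],[0,[0,0,6],[0,0,0]],[0,[0,0,6],[0,0,0]],[0,[0,0,6],[0,0,0]]]'
python3 -m handwheel '[[0,[0,0,6],[0,0,0]],[0,[0,0,6],[0,0,0]],[0,[0,0,6],[0,0,0]],[0,[0,0,5],[0,0,0]],[0,[0,0,3],[0,0,0]],[0,[0,0,2],[0,0,0]],[0,[0,0,1],[0,0,0]],[0,[0,0,1],[0,0,0]],[0,[0,0,1],[0,0,0]],[0,[0,0,1],[0,0,0]]]'
python3 -m handwheel '[[0,[0,0,1],[0,0,0]],[0,[0,0,1],[0,0,0]],[0,[0,0,1],[0,0,0]],[0,[0,0,1],[0,0,0]],[0,[0,0,1],[0,0,0]],[0,[0,0,1],[0,0,0]],[0,[0,0,1],[0,0,0]],[0,[0,0,1],[0,0,0]],[0,[0,0,0],[0,0,0]],[0,[0,0,0],[0,0,0]]]'
```

```text
time_s: 69.0
ee_pos: [511.2, 178.3, 67.8]
ee_rot: [-89.9, 0.2, -90.0]
force: [-2.8, 2.8, 5.8]
gripper_width: 8.8
time_s: 69.83
ee_pos: [543.2, 178.5, 67.8]
ee_rot: [-89.8, 0.2, -90.0]
force: [-2.9, 3.0, 5.1]
gripper_width: 9.5
time_s: 70.67
ee_pos: [551.5, 178.5, 67.8]
ee_rot: [-89.8, 0.2, -90.0]
force: [-1.6, 4.6, 4.4]
gripper_width: 9.4
```

```bash
python3 -m handwheel '[[0,[0,0,1],[0,0,0]],[0,[0,0,1],[0,0,0]],[0,[0,0,1],[0,0,0]],[0,[0,0,1],[0,0,0]],[0,[0,0,1],[0,0,0]],[0,[0,0,0],[0,0,0]],[0,[0,0,0],[0,0,0]],[0,[0,0,0],[0,0,0]],[0,[0,0,0],[0,0,0]],[0,[0,0,0],[0,0,0]]]'
python3 -m handwheel '[[0,[0,0,0.7],[0,0,0]],[0,[0,0,0.7],[0,0,0]],[0,[0,0,0.7],[0,0,0]],[0,[0,0,0.7],[0,0,0]],[0,[0,0,0],[0,0,0]],[0,[0,0,0],[0,0,0]],[0,[0,0,0],[0,0,0]],[0,[0,0,0],[0,0,0]],[0,[0,0,0],[0,0,0]],[0,[0,0,0],[0,0,0]]]'
```

```text
time_s: 71.5
ee_pos: [556.5, 178.6, 67.8]
ee_rot: [-89.8, 0.2, -90.0]
force: [-1.8, 4.0, 5.8]
gripper_width: 9.2
time_s: 72.33
ee_pos: [558.0, 178.6, 67.8]
ee_rot: [-89.9, 0.2, -90.0]
force: [-4.3, 4.3, 7.4]
gripper_width: 9.4
```

```bash
python3 -m handwheel '[[0,[0,0,0.7],[0,0,0]],[0,[0,0,0.7],[0,0,0]],[0,[0,0,0.7],[0,0,0]],[0,[0,0,0.7],[0,0,0]],[0,[0,0,0.7],[0,0,0]],[0,[0,0,0],[0,0,0]],[0,[0,0,0],[0,0,0]],[0,[0,0,0],[0,0,0]],[0,[0,0,0],[0,0,0]],[0,[0,0,0],[0,0,0]]]'
```

```text
time_s: 73.17
ee_pos: [557.9, 178.5, 67.7]
ee_rot: [-90.4, 0.2, -90.0]
force: [-12.8, 5.3, 13.5]
gripper_width: 9.2
```

```bash
python3 -m handwheel '[[0,[0,0,-2],[0,0,0]],[0.45,[0,0,0],[0,0,0]],[0.45,[0,0,0],[0,0,0]],[0.45,[0,0,0],[0,0,0]],[0.45,[0,0,0],[0,0,0]],[0.45,[0,-10,0],[0,0,0]],[0.45,[0,-30,0],[0,0,0]],[0.45,[0,-40,0],[0,0,0]],[0.45,[0,-40,0],[0,0,0]],[0.45,[0,-20,0],[0,0,0]]]'
python3 -m handwheel '[[0.45,[0,0,-40],[0,0,0]],[0.45,[0,0,-40],[0,0,0]],[0.45,[0,0,-40],[0,0,0]],[0.45,[40,0,0],[0,0,0]],[0.45,[40,0,0],[0,0,0]],[0.45,[40,0,0],[0,0,0]],[0.45,[40,0,0],[0,0,0]],[0.45,[40,0,0],[0,0,0]],[0.45,[40,0,0],[0,0,0]],[0.45,[40,0,0],[0,0,0]]]'
python3 - <<'E'
from h import *
for n in('top','side'): shot(n,n[0]+'21.png')
a=np.hstack([cv2.resize(cv2.imread('pics/t21.png')[140:240,130:270],(400,400)),cv2.resize(cv2.imread('pics/s21.png')[110:230,190:330],(400,400))]);cv2.imwrite('pics/j21.png',a)
E
```

```text
time_s: 74.0
ee_pos: [562.4, 177.6, 213.2]
ee_rot: [-89.4, 0.3, -90.0]
force: [0.5, -0.6, -0.3]
gripper_width: 41.4
time_s: 74.83
ee_pos: [440.2, -104.9, 207.1]
ee_rot: [-89.7, 0.1, -90.0]
force: [0.8, -0.4, 0.4]
gripper_width: 40.9
```

View pics/j21.png

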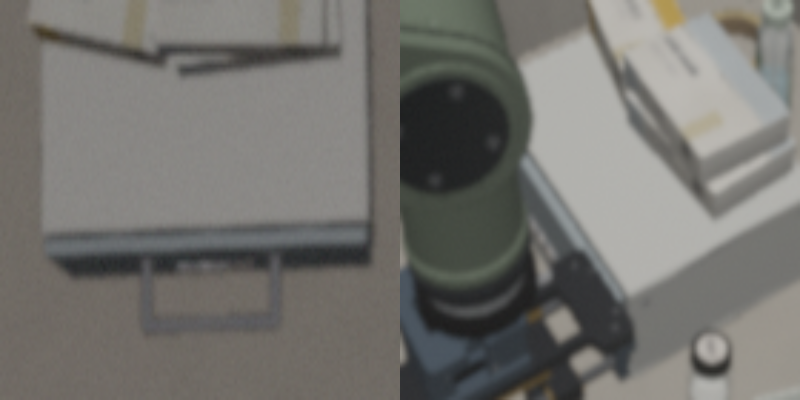

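View pics/t21.png

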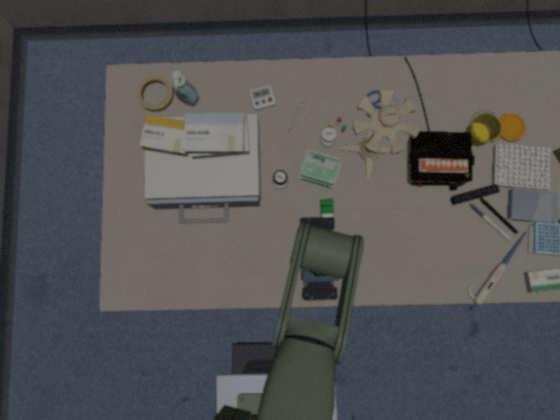

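```bash
python3 - <<'E'
from h import *
for f in('top0','t21'):
    g=cv2.cvtColor(cv2.imread('pics/%s.png'%f),cv2.COLOR_BGR2GRAY).astype(float)
    print(f,g[192:228,188:220].mean(1).round(0))
print([proj('top',(x,178.5,80))[1].round(2) for x in(553.4,558)])
E
```

```text
top0 [133. 133. 133. 127. 108.  80.  74.  94. 106. 108.  96.  71.  51.  52.
  66.  75.  80.  91. 101. 104. 105. 104. 104. 105. 105. 105. 102.  95.
  90.  90.  89.  90.  99. 104. 105. 105.]
t21 [136. 136. 135. 130. 112.  92.  96. 108. 110. 101.  76.  54.  52.  68.
  80.  82.  92. 102. 106. 107. 107. 107. 107. 107. 107. 105.  99.  93.
  93.  92.  92. 101. 106. 107. 107. 107.]
[np.float64(221.45), np.float64(219.73)]
```

```bash
python3 -m handwheel '[[0,[-35.5,0,10],[0,0,0]],[0,[-35.5,0,10],[0,0,0]],[0,[-35.5,0,10],[0,0,0]],[0,[-35.5,0,10],[0,0,0]],[0,[-35.5,0,10],[0,0,0]],[0,[-35.5,0,10],[0,0,0]],[0,[-35.5,0,10],[0,0,0]],[0,[-35.5,0,10],[0,0,0]],[0,[0,0,0],[0,0,0]],[0,[0,0,0],[0,0,0]]]' 25
python3 -m handwheel '[[0,[0,35,0],[0,0,0]],[0,[0,35,0],[0,0,0]],[0,[0,35,0],[0,0,0]],[0,[0,34,0],[0,0,0]],[0,[0,0,0],[0,0,0]],[0,[0,0,0],[0,0,0]],[0,[0,0,0],[0,0,0]],[0,[0,0,0],[0,0,0]],[0,[0,0,0],[0,0,0]],[0,[0,0,0],[0,0,0]]]'
```

```text
time_s: 75.77
ee_pos: [520.1, 183.5, 207.2]
ee_rot: [-89.8, 0.1, -89.7]
force: [-0.7, -0.1, 0.1]
gripper_width: 0.5
time_s: 76.6
ee_pos: [521.7, 182.0, 70.0]
ee_rot: [-89.6, 0.2, -90.0]
force: [0.2, 0.6, -0.1]
gripper_width: 0.4
```

```bash
python3 -m handwheel '[[0,[0,0,3],[0,0,0]],[0,[0,0,3],[0,0,0]],[0,[0,0,2],[0,0,0]],[0,[0,0,1],[0,0,0]],[0,[0,0,1],[0,0,0]],[0,[0,0,1],[0,0,0]],[0,[0,0,0],[0,0,0]],[0,[0,0,0],[0,0,0]],[0,[0,0,0],[0,0,0]],[0,[0,0,0],[0,0,0]]]'
python3 -m handwheel '[[0,[0,0,1],[0,0,0]],[0,[0,0,1],[0,0,0]],[0,[0,0,1],[0,0,0]],[0,[0,0,1],[0,0,0]],[0,[0,0,1],[0,0,0]],[0,[0,0,1],[0,0,0]],[0,[0,0,0],[0,0,0]],[0,[0,0,0],[0,0,0]],[0,[0,0,0],[0,0,0]],[0,[0,0,0],[0,0,0]]]'
```

```text
time_s: 77.43
ee_pos: [531.6, 181.7, 68.2]
ee_rot: [-89.8, 0.2, -90.0]
force: [0.1, -0.4, 0.2]
gripper_width: 0.5
time_s: 78.27
ee_pos: [537.6, 181.7, 68.3]
ee_rot: [-89.8, 0.2, -90.0]
force: [-0.1, 0.0, -0.5]
gripper_width: 0.2
```

```bash
python3 -m handwheel '[[0,[0,0,1],[0,0,0]],[0,[0,0,1],[0,0,0]],[0,[0,0,1],[0,0,0]],[0,[0,0,0],[0,0,0]],[0,[0,0,0],[0,0,0]],[0,[0,0,0],[0,0,0]],[0,[0,0,0],[0,0,0]],[0,[0,0,0],[0,0,0]],[0,[0,0,0],[0,0,0]],[0,[0,0,0],[0,0,0]]]'
python3 -m handwheel '[[0,[0,0,1],[0,0,0]],[0,[0,0,1],[0,0,0]],[0,[0,0,1],[0,0,0]],[0,[0,0,0],[0,0,0]],[0,[0,0,0],[0,0,0]],[0,[0,0,0],[0,0,0]],[0,[0,0,0],[0,0,0]],[0,[0,0,0],[0,0,0]],[0,[0,0,0],[0,0,0]],[0,[0,0,0],[0,0,0]]]'
```

```text
time_s: 79.1
ee_pos: [540.7, 181.7, 68.3]
ee_rot: [-89.8, 0.2, -90.0]
force: [-0.0, -0.1, 0.2]
gripper_width: 0.5
time_s: 79.93
ee_pos: [543.1, 181.7, 68.2]
ee_rot: [-89.9, 0.2, -90.0]
force: [-5.1, 0.4, 2.5]
gripper_width: 0.3
```

```bash
python3 -m handwheel '[[0,[0,0,1],[0,0,0]],[0,[0,0,1],[0,0,0]],[0,[0,0,1],[0,0,0]],[0,[0,0,0],[0,0,0]],[0,[0,0,0],[0,0,0]],[0,[0,0,0],[0,0,0]],[0,[0,0,0],[0,0,0]],[0,[0,0,0],[0,0,0]],[0,[0,0,0],[0,0,0]],[0,[0,0,0],[0,0,0]]]'
python3 -c "
from h import *
shot('top','t22.png');g=cv2.cvtColor(cv2.imread('pics/t22.png'),cv2.COLOR_BGR2GRAY).astype(float)
g0=cv2.cvtColor(cv2.imread('pics/t21.png'),cv2.COLOR_BGR2GRAY).astype(float)
print(g0[192:208,240:256].mean(1).round(),g[192:208,240:256].mean(1).round())"
```

```text
time_s: 80.77
ee_pos: [543.1, 181.7, 68.2]
ee_rot: [-90.3, 0.1, -90.0]
force: [-11.0, 1.3, 8.8]
gripper_width: 0.2
[138. 136. 128. 105.  90. 101. 112. 112.  97.  69.  49.  46.  45.  51.
  72.  95.] [139. 139. 130. 107.  91. 101. 112. 112.  98.  70.  49.  47.  46.  53.
  74.  98.]
```

The drawer is hard against its stop (no movement at 11 N). Next: clear the arm and do the final check.

```bash
python3 -m handwheel '[[0,[0,0,-10],[0,0,0]],[0,[0,0,-20],[0,0,0]],[0,[0,0,-20],[0,0,0]],[0,[0,-30,0],[0,0,0]],[0,[0,-40,0],[0,0,0]],[0,[0,-40,0],[0,0,0]],[0,[0,-30,0],[0,0,0]],[0,[40,0,-30],[0,0,0]],[0,[40,0,-30],[0,0,0]],[0,[0,0,0],[0,0,0]]]'
python3 -m handwheel '[[0,[0,0,-30],[0,0,0]],[0,[30,0,-30],[0,0,0]],[0,[40,0,0],[0,0,0]],[0,[0,0,0],[0,0,0]],[0,[0,0,0],[0,0,0]],[0,[0,0,0],[0,0,0]],[0,[0,0,0],[0,0,0]],[0,[0,0,0],[0,0,0]],[0,[0,0,0],[0,0,0]],[0,[0,0,0],[0,0,0]]]'
python3 - <<'E'
from h import *
im=shot('top','t23.png'); im2=shot('side','s23.png')
caps(im,'top',30);caps(im2,'side',30)
g=cv2.cvtColor(im,cv2.COLOR_RGB2GRAY).astype(float);print(g[192:208,240:256].mean(1).round())
E
```

```text
time_s: 81.65
ee_pos: [442.6, 110.5, 208.0]
ee_rot: [-89.9, -0.0, -90.1]
force: [-0.7, -0.9, -1.8]
gripper_width: 0.6
time_s: 82.48
ee_pos: [387.2, 45.8, 207.3]
ee_rot: [-89.8, 0.2, -89.9]
force: [0.7, -0.2, -0.4]
gripper_width: 0.4
side [429.1 268.3] 116 [ 876.9 -325.7   30. ]
[137. 136. 127. 105.  88. 100. 111. 110.  96.  69.  49.  45.  46.  52.
  71.  94.]
```

View pics/s23.png

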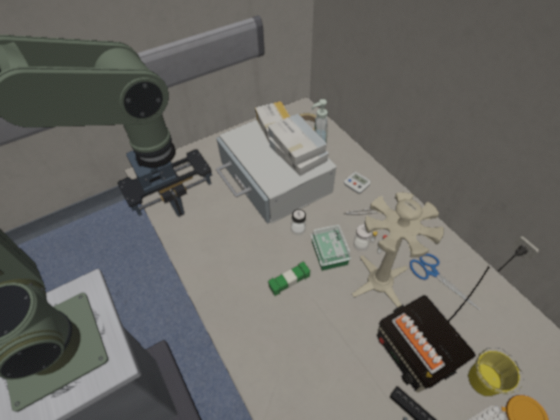

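The drawer is shut at about (240,175). The jars, tip box and green decoy are where they started, and no canisters remain on the table. Handing in.

```bash
python3 -c "
from workcell import env
env.job_done(); print(env.state()['time_s'])"
```

```text
the job is handed in; nothing more can be done
the job is handed in; nothing more can be done
```

I opened the drawer to its stop, laid all four canisters in lanes 1–4 heavy end at the lip, and pushed the drawer fully home. The job was handed in at about 82 s of the 210 s allowed.

**Feeling the heavy end:** I lifted each canister about 20 mm off its middle. Two of the four gave a clear moment (0.07 and 0.11 N m), so I set those down and regripped them at the other end. Before placing, all four read about zero moment.

**Seating:** Each canister met the lip within about 3 mm of the expected seat. Pictures taken before closing showed all four in line and not tipped.

**Drawer:** It stopped after 180 mm of travel. A second push on the handle with shut fingers, at 11 N, did not move it.

**Leave-alone items:** In the final side view both jars, the tip box and the green look-alike stood where they started.

**What did not go smoothly or agree:**
- **Lane 2, first try:** The wrist's last joint reached its range limit (146.52° against 146.56°). I backed off and put that canister in lane 4 instead.
- **Knocked canister:** One was knocked aside during the run, and I located it again before picking it up.
- **Handle shift in the pictures:** It moved about 2.7 mm between the first and last pictures, while the arm readings gave about 4.6 mm. That mismatch is why I pushed the drawer a second time.
- **After closing:** The canisters could not be seen once the drawer was shut.

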